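Fetch the carrier plate from under the battery packs

TASK

Two battery packs are standing on the carrier plate that is needed at the weld fixture. Move both packs off it into the shallow side tray, bring the carrier plate to the fixture and lower it onto both dowels until it lies flat on the base, and only then put each pack back upright on the plywood board, in the very spot where it stood at the start (without the plate beneath it now). Keep the packs upright throughout and set everything down gently, without dropping it.

Things in the scene. Friction and masses are not known exactly. Their poses are not given: they have to be found in the camera images.
- square_pack: Battery pack of 2 x 2 upright red cells between black end caps: 44 x 44 mm, 72 mm tall, about 0.22 kg. Starts standing on the carrier plate on one side of its grip bar, edges roughly parallel to the plate's. Origin at the centre of its underside, z up, x and y along its edges.
- row_pack: Battery pack of three upright red cells in a row between black end caps: 23 mm (x) by 65 mm (y), 72 mm tall, about 0.17 kg; tips if pushed. Starts standing on the carrier plate on the other side of the grip bar, its long side roughly parallel to the bar. Origin at the centre of its underside, z up.
- carrier: Grey plate 190 (x) x 100 (y) x 8 mm, 0.25 kg, two through holes 13 mm wide on its x axis, 75 mm either side of centre. Black grip bar upright in the middle, 14 mm (x) by 60 mm (y), top 38 mm above the underside. Starts on the plywood board; packs stand on it 35 mm either side of the bar, too close for fingers. May be turned half round. Origin: centre of underside, z up.
- store: Plywood board fixed to the table, 230 mm (x) by 140 mm (y), 10 mm thick, on which the carrier plate lies at the start. The board's top is 10 mm above its origin, the centre of its underside.
- side_tray: Shallow black open tray fixed to the table, 210 mm (x) by 150 mm (y), walls 4 mm thick and 15 mm high, empty: the side area for the packs. Origin at the centre of its underside; its inner floor is 4 mm above that.
- fixture: Weld fixture, fixed: aluminium base 200 (x) x 110 (y) x 12 mm with two upright steel dowels of 10 mm diameter on its x axis, 75 mm either side of centre. Dowels stand 26 mm above the base's top: 18 mm straight, then tapered to a 3 mm tip. Origin: centre of the base's underside, z up; a seated carrier's origin is 12 mm above it.
Mind the look-alikes: they are no part of the job. Leave any red look-alike of the fixture alone.

How it is judged:
By the outcome, as a careful person would: the job done as asked, in the order asked, and still so for the second after the job is handed in, with the robot touching nothing.
It also fails if it takes over 147 s, if anything falls off the work surface, if the arm or the gripper's body presses on something with over 40 N, if the wrist force passes 120 N, or if a joint passes its speed limit or range.

ROBOT

A 6-joint arm with a two-finger parallel gripper is mounted at the origin on the work surface. World frame = base frame: x ahead of the robot, y to its left, z up, the work surface at z = 0. Lengths are in m, angles in rad, forces in N, time in s.
With the tool pointing down it reaches from about 0.35 to 0.975 m from the base axis. Payload 4.9 kg.
Tool frame: the origin (TCP) lies at the very end of the fingers, on their centre line; the grasp point (between the pads) lies 19 mm behind it (ctrl.grasp_offset is the distance from the TCP to the grasp point, in m); z points along the fingers, y is the line along which they close (so a half turn about z gives the same grasp; the last joint's range is limited). The gripper opens to 85 mm and grips with 20 to 120 N. Pads are 22 mm wide; open, the fingers measure 114 mm over their backs; the gripper's body (76 mm by 85 mm) begins 54 mm behind the grasp point. The pads swing forward as they close: fully open they stand 13 mm farther back than shut.
Start: joints at [-1.322, 0.053, 1.613, -0, 1.476, -0.119], TCP at [0.225, -0.583, 0.231] pointing down, gripper open.
Joint ranges: [-3.01, 3.01], [-1.01, 2.22], [0.06, 2.58], [-1.02, 4.17], [0.09, 2.62], [-3.14, 3.14]. Speed limits (rad/s): [2.57, 2.57, 3.14, 3.14, 3.14, 3.14].

INTERFACE

Orientations are given as a rotation vector (axis times angle).
In Python, from station import ctrl, optics gives the robot as it stands.
- The arm moves only by the shell command python3 -m handwheel 'ROWS' [OPENING] [FORCE]. ROWS is JSON, a list of rows, each an object of numbers: "tx", "ty", "tz": the shift along the tool's x, y, z in mm; "roll": the turn about the tool's z in rad. A call has 1 to 12 rows; each row shifts and turns the commanded pose from where the row before left it, along the tool's axes as they then stand; what a row does not reach is not made up. A row lasts 1/12 s, in which the tool goes at most 41.7 mm and 7.16 degrees, less where a joint would pass 70% of its speed; a pose out of reach is approached as far as the arm can. A call with a gripper value outside its range is refused whole. OPENING is the finger opening in mm, from 0 to 85.4, set as the call begins (- or left out, the last holds). The fingers move at their own pace and stop on an object; FORCE is the grip in N (left out, the last holds). Time passes only in rows, so rows that do not move let the fingers close. It gives the time, the measured TCP pose, the force, the opening and the grip force at its end, in the units of the state.
- ctrl.get_obs(): the state, without advancing time (a new reading comes with each control period).
- optics.get_image(name): name is "scene" or "top" or "wrist"; returns (picture, depth): 480x640x3 uint8, red, green, blue; 480x640 float32, m along the optical axis (not along the pixel's ray), 0 where there is no reading.
- optics.camera_params(name): a dict with "mtx" (3x3 intrinsics, pixels), "k1" (the pictures are not rectified: a ray, as slopes to the right and down, at radius r is drawn at 1 + k1 r^2 times it, then the intrinsics apply), "extrinsics" (4x4, takes a point from camera to world coordinates); the wrist camera has in their place "tool_from_camera" (4x4, takes a point from camera to tool coordinates, whose origin is the TCP and whose axes are the flange's). Camera axes: x right, y down, z forward; pixel columns grow to the right and rows downward; lengths in m; the calibration is good to about 2 mm. A picture is of the moment at which its call begins: read the wrist's pose just before it. camera_params takes no time and is no camera call.
- ctrl.finish_job(): hands the job in; it is judged then, once.
The state is a dict: "t": time; "q": joint angles; "dq": joint speeds; "effort": joint torques, N m; "tool_pos": TCP position; "tool_rot": TCP orientation; "contact_force": force on the tool from outside, world axes, zero at the start; "wrist_torque": the same for the moment, N m; "opening": finger opening in m; "grip_force": force on a finger pad.
Only numpy, scipy, OpenCV 4.12 (cv2) and the standard library are available. Lean on these libraries where they do the work, as an engineer would, in place of code of your own. Each camera call takes 0.05 s, during which the arm holds its last target. There are 200 camera calls.

## Working session

There is one attempt and no reset: what is moved stays moved. The work goes in short steps, Python scripts to look and compute and a shell command to move; the robot and the scene stay as the last step left them, time stands still between calls to the robot, and variables do not carry over. Pictures are saved under pics/ and viewed, at most 14 in all, crops included, and the job is handed in when it is done.

```bash
mkdir -p pics; ls
cat > h.py <<'E'
import numpy as np, cv2
from scipy.spatial.transform import Rotation as R
from station import ctrl, optics
def look(name,save=None):
    o=ctrl.get_obs(); im,d=optics.get_image(name)
    p=optics.camera_params(name)
    if name=='wrist':
        T=np.eye(4);T[:3,:3]=R.from_rotvec(o['tool_rot']).as_matrix();T[:3,3]=o['tool_pos']
        E=T@np.array(p['tool_from_camera'])
    else: E=np.array(p['extrinsics'])
    if save: cv2.imwrite('pics/'+save,im[:,:,::-1])
    return im,d,(np.array(p['mtx']),p['k1'],E)
def rays(uv,C):
    K,k1,E=C; uv=np.atleast_2d(np.array(uv,float))
    a=cv2.undistortPoints(uv.reshape(-1,1,2),K,np.array([k1,0,0,0,0.])).reshape(-1,2)
    return np.c_[a,np.ones(len(a))]
def onplane(uv,C,z):
    E=C[2]; d=rays(uv,C)@E[:3,:3].T; s=(z-E[2,3])/d[:,2]
    return E[:3,3]+d*s[:,None]
def cloud(d,C):
    v,u=np.mgrid[0:480,0:640]
    r=rays(np.c_[u.ravel(),v.ravel()],C)*d.reshape(-1,1)
    return (r@C[2][:3,:3].T+C[2][:3,3]).reshape(480,640,3)
def project(P,C):
    K,k1,E=C; W=np.linalg.inv(E)
    r=cv2.Rodrigues(W[:3,:3])[0]
    return cv2.projectPoints(np.atleast_2d(np.array(P,float)),r,W[:3,3],K,np.array([k1,0,0,0,0.]))[0].reshape(-1,2)
E
python3 - <<'E'
from h import *
for n in('top','scene'):
    im,d,C=look(n,n+'0.png'); print(n,C[2].round(3).tolist(),C[0].tolist(),C[1])
o=ctrl.get_obs();print({k:np.round(v,3).tolist() for k,v in o.items()}, ctrl.grasp_offset)
E
```

```text
pics
top [[-0.002, -0.995, 0.095, 0.337], [-1.0, 0.002, -0.004, 0.017], [0.004, -0.095, -0.995, 1.013], [0.0, 0.0, 0.0, 1.0]] [[490.16362578290415, 0.0, 321.69731587613563], [0.0, 490.16362578290415, 239.9671538934794], [0.0, 0.0, 1.0]] 0.027161856499631057
scene [[-0.863, 0.289, -0.415, 0.852], [0.505, 0.459, -0.731, 0.794], [-0.021, -0.84, -0.542, 0.629], [0.0, 0.0, 0.0, 1.0]] [[534.747166586569, 0.0, 321.7617920033478], [0.0, 534.747166586569, 246.5610946404056], [0.0, 0.0, 1.0]] -0.11618308041232016
{'t': 0.1, 'q': [-1.322, 0.053, 1.614, 0.0, 1.476, -0.119], 'dq': [-0.001, -0.002, -0.004, -0.001, 0.002, -0.0], 'effort': [-0.0, -39.491, -37.136, -0.0, 0.004, 0.0], 'tool_pos': [0.225, -0.583, 0.23], 'tool_rot': [-3.087, -0.574, 0.0], 'contact_force': [0.375, -0.003, -0.477], 'wrist_torque': [-0.001, 0.037, -0.02], 'grip_force': 0.0, 'opening': 0.085} 0.0187
```

View pics/top0.png

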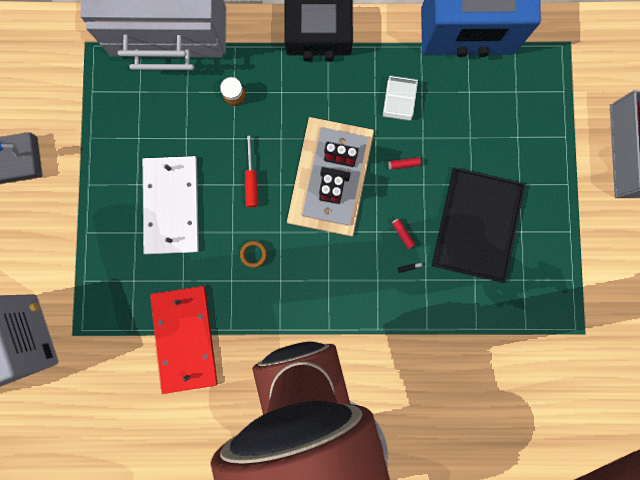

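View pics/scene0.png

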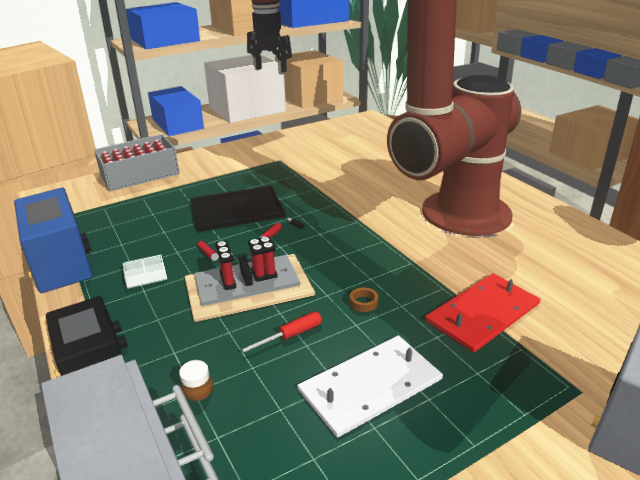

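Top view: the aluminium fixture is the white plate at (170,205). The red plate at (183,340) is the look-alike. The plywood board with carrier is at (331,176), with the square pack at (333,184) and the row pack at (341,153). The loose red cells at (404,163) and (403,234) and the cell box on the right edge (also seen in the scene view at (137,160)) are not packs. The tray is the black rectangle at (478,225), as opposed to the white dish at (400,97).

```bash
cat > m.py <<'E'
from h import *
im,d,C=look('top')
P=cloud(d,C); hsv=cv2.cvtColor(im,cv2.COLOR_RGB2HSV); H,S,V=[hsv[...,i].astype(int) for i in range(3)]
def box(mask,roi,z,name,close=5):
    u0,v0,u1,v1=roi; m=np.zeros((480,640),np.uint8); m[v0:v1,u0:u1]=mask[v0:v1,u0:u1]*255
    m=cv2.morphologyEx(m,cv2.MORPH_CLOSE,np.ones((close,close))); m=cv2.morphologyEx(m,cv2.MORPH_OPEN,np.ones((3,3)))
    c=max(cv2.findContours(m,0,1)[0],key=cv2.contourArea)
    w=onplane(c.reshape(-1,2),C,z)[:,:2]*1000
    r=cv2.minAreaRect(w.astype(np.float32)); 
    zz=np.median(P[...,2][(m>0)&(d>0)])
    print(name,np.round(r[0],1),np.round(r[1],1),'ang',round(r[2],1),'medz',round(zz*1000,1)); return r
box((S<40)&(V>120),(120,140,215,270),.012,'fixture')
box((V<70)&(S<90),(420,155,535,295),.015,'tray',9)
green=(H>60)&(H<95)&(S>90)
box(~green,(280,110,380,240),.010,'store',9)
box((S<60)&(V>90)&(V<190),(285,115,375,235),.018,'carrier',15)
hi=(P[...,2]>.075)&(d>0)
n,l,st,ce=cv2.connectedComponentsWithStats((hi[110:240,280:380]).astype(np.uint8))
for i in range(1,n):
    if st[i,4]>30:
        pts=P[110:240,280:380][l==i]*1000; r=cv2.minAreaRect(pts[:,:2].astype(np.float32)); print('pack',ce[i]+[280,110],np.round(r[0],1),np.round(r[1],1),round(r[2],1),np.median(pts[:,2]).round(1))
big=cv2.resize(im[110:245,275:385],None,fx=5,fy=5,interpolation=cv2.INTER_CUBIC)
big=big[:600]
cv2.imwrite('pics/crop1.png',big[:,:,::-1])
E
python3 m.py
```

```text
fixture [506.4 324.9] [200.5 111.4] ang 2.4 medz 10.5
tray [ 463.8 -308.7] [151.6 211.3] ang 76.5 medz 3.4
store [565.7  -8.7] [166.5 249.5] ang 73.2 medz 14.9
carrier [565.2  -4.8] [139.4 230.1] ang 77.9 medz 16.6
pack [340.55721393 149.70895522] [601.2 -24.4] [64.4 23.8] 78.0 88.0
pack [331.38846154 184.78076923] [532.   -6.1] [43.7 44.6] 79.6 88.1
```

View pics/crop1.png

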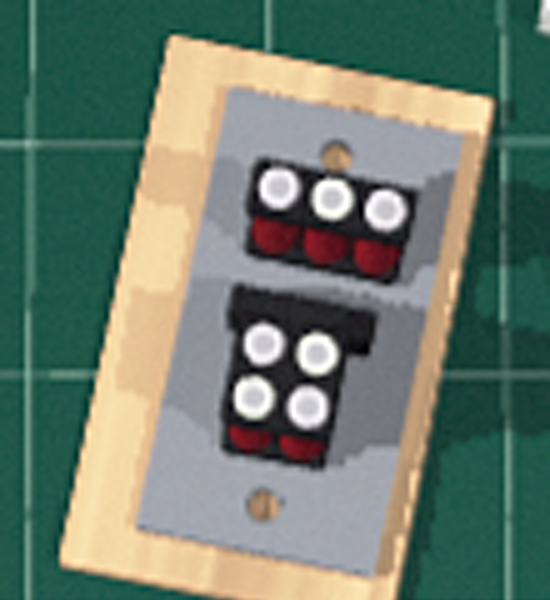

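The crop confirms the row pack (three tops, image (340,150)) and the square pack (2x2 tops, (331,185)), one on each side of the black bar, on the grey carrier. Sizes, heights and spacing all match the description.

```bash
cat >> h.py <<'E'
def go(p,yaw=None):
    """print tool-frame shift (mm) from the present pose to p (m), and roll so tool y lies at yaw (deg); shift first."""
    o=ctrl.get_obs(); Rm=R.from_rotvec(o['tool_rot']).as_matrix()
    s=Rm.T@(np.array(p)-o['tool_pos'])*1000
    y=np.degrees(np.arctan2(Rm[1,1],Rm[0,1])); print('t',round(o['t'],2),'tcp',np.round(o['tool_pos']*np.array(1000.),1),'yaw_y',round(y,2),'tilt',np.round(Rm[:,2],4),'shift',s.round(1),end=' ')
    if yaw is not None:
        r=(y-yaw+90)%180-90; print('roll',round(np.radians(r),4),end=' ')
        a=np.radians(r); print('shift after roll',(R.from_euler('z',-a).as_matrix()@s).round(1))
E
python3 - <<'E'
from h import *
print(np.round(optics.camera_params('wrist')['tool_from_camera'],3).tolist(),optics.camera_params('wrist')['mtx'])
go([.567,-.015,.36],-102)
E
```

```text
[[-0.0, -0.959, -0.282, 0.072], [1.0, -0.0, -0.0, -0.001], [0.0, -0.282, 0.959, -0.142], [0.0, 0.0, 0.0, 1.0]] [[358.43666028   0.         325.90878796]
 [  0.         358.43666028 236.42944863]
 [  0.           0.           1.        ]]
t 0.15 tcp [ 224.6 -582.7  230.3] yaw_y -68.93 tilt [-4.0e-04  1.6e-03 -1.0e+00] shift [ 523.6 -406.8 -128.9] roll 0.5772 shift after roll [ 216.8 -626.7 -128.9]
```

```bash
python3 -m handwheel '[{"tx":29,"ty":-22.6,"tz":-7},{"tx":29,"ty":-22.6,"tz":-7},{"tx":29,"ty":-22.6,"tz":-7},{"tx":29,"ty":-22.6,"tz":-7},{"tx":29,"ty":-22.6,"tz":-7},{"tx":29,"ty":-22.6,"tz":-7},{"tx":29,"ty":-22.6,"tz":-7},{"tx":29,"ty":-22.6,"tz":-7},{"tx":29,"ty":-22.6,"tz":-7}]' && python3 -m handwheel '[{"tx":29,"ty":-22.6,"tz":-7},{"tx":29,"ty":-22.6,"tz":-7},{"tx":29,"ty":-22.6,"tz":-7},{"tx":29,"ty":-22.6,"tz":-7},{"tx":29,"ty":-22.6,"tz":-7},{"tx":29,"ty":-22.6,"tz":-7},{"tx":29,"ty":-22.6,"tz":-7},{"tx":29,"ty":-22.6,"tz":-7},{"tx":29,"ty":-22.6,"tz":-7}]' && python3 -m handwheel '[{"roll":0.096},{"roll":0.096},{"roll":0.096},{"roll":0.096},{"roll":0.096},{"roll":0.096},{"tx":0},{"tx":0},{"tx":0}]'
python3 - <<'E'
from h import *
im,d,C=look('wrist','w1.png'); go([.567,-.015,.36],-102)
E
```

```text
t 0.2 tcp [ 224.6 -582.8  230.5] yaw_y -68.93 tilt [-3.0e-04  1.3e-03 -1.0e+00] shift [ 523.7 -406.9 -128.9] roll 0.5772 shift after roll [ 216.8 -626.7 -128.9]$[0]: bad value
```

View pics/w1.png

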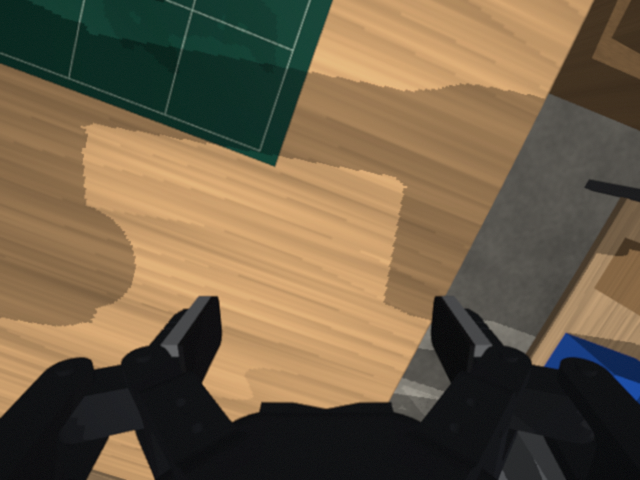

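The arm didn't move (only table edge and fingers in view): the row was refused, perhaps because every key is required.

```bash
python3 -m handwheel '[{"tx":29,"ty":-22.6,"tz":-7,"roll":0}]'; python3 -m handwheel '[{"tx":29,"ty":-23,"tz":-7}]'; python3 -m handwheel '[{"tx":29.0,"ty":-22.6,"tz":-7.0,"roll":0.0}]'; python3 -m handwheel --help | head -20
```

```text
t: 0.28
tool_pos: [0.241, -0.5536, 0.2357]
tool_rot: [-3.088, -0.567, 0.003]
contact_force: [0.2, 0.8, 0.7]
opening: 0.0854
grip_force: 0.0
t: 0.37
tool_pos: [0.262, -0.5197, 0.244]
tool_rot: [-3.087, -0.569, 0.001]
contact_force: [0.9, 0.0, 0.5]
opening: 0.0855
grip_force: 0.0$[0]: bad value
invalid input: not JSON, or not a number
```

```bash
python3 -m handwheel '[{"tx":29,"ty":-22.6,"tz":-7,"roll":0},{"tx":29,"ty":-22.6,"tz":-7,"roll":0},{"tx":29,"ty":-22.6,"tz":-7,"roll":0},{"tx":29,"ty":-22.6,"tz":-7,"roll":0},{"tx":29,"ty":-22.6,"tz":-7,"roll":0},{"tx":29,"ty":-22.6,"tz":-7,"roll":0},{"tx":29,"ty":-22.6,"tz":-7,"roll":0},{"tx":29,"ty":-22.6,"tz":-7,"roll":0}]' >/dev/null && python3 -m handwheel '[{"tx":29,"ty":-22.6,"tz":-7,"roll":0},{"tx":29,"ty":-22.6,"tz":-7,"roll":0},{"tx":29,"ty":-22.6,"tz":-7,"roll":0},{"tx":29,"ty":-22.6,"tz":-7,"roll":0},{"tx":29,"ty":-22.6,"tz":-7,"roll":0},{"tx":29,"ty":-22.6,"tz":-7,"roll":0},{"tx":29,"ty":-22.6,"tz":-7,"roll":0},{"tx":29,"ty":-22.6,"tz":-7,"roll":0}]' >/dev/null && python3 -m handwheel '[{"tx":0,"ty":0,"tz":0,"roll":0.096},{"tx":0,"ty":0,"tz":0,"roll":0.096},{"tx":0,"ty":0,"tz":0,"roll":0.096},{"tx":0,"ty":0,"tz":0,"roll":0.096},{"tx":0,"ty":0,"tz":0,"roll":0.096},{"tx":0,"ty":0,"tz":0,"roll":0.096},{"tx":0,"ty":0,"tz":0,"roll":0},{"tx":0,"ty":0,"tz":0,"roll":0},{"tx":0,"ty":0,"tz":0,"roll":0}]'
python3 - <<'E'
from h import *
im,d,C=look('wrist','w2.png'); go([.567,-.015,.36],-102)
np.savez('w2.npz',im=im,d=d,K=C[0],k1=C[1],E=C[2])
E
```

```text
t: 2.45
tool_pos: [0.5655, -0.0159, 0.3572]
tool_rot: [-3.125, 0.323, 0.0]
contact_force: [-0.9, 1.1, -0.8]
opening: 0.0851
grip_force: 0.0
t 2.5 tcp [565.5 -15.9 357.2] yaw_y -101.84 tilt [-1.e-04  0.e+00 -1.e+00] shift [ 1.3 -1.2 -2.8] roll 0.0028 shift after roll [ 1.3 -1.2 -2.8]
```

View pics/w2.png

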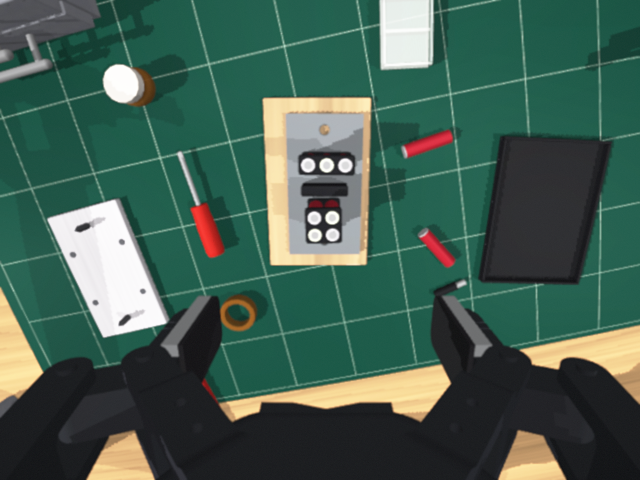

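The wrist view shows the carrier aligned with the tool: row pack at (327,165), bar (324,189), square pack (324,226), far hole (324,129), tray (545,210), fixture (107,268) with dowels near (90,226) and (128,320). Now I measure.

```bash
cat > m2.py <<'E'
from h import *
z=np.load('w2.npz'); W=(z['im'],z['d'],(z['K'],float(z['k1']),z['E']))
T=look('top'); 
def blobs(im,roi,zz,C,lo):
    hsv=cv2.cvtColor(im,cv2.COLOR_RGB2HSV); u0,v0,u1,v1=roi
    m=((hsv[...,1]<40)&(hsv[...,2]>lo)).astype(np.uint8)[v0:v1,u0:u1]
    n,l,st,ce=cv2.connectedComponentsWithStats(m); k=[i for i in range(1,n) if 25<st[i,4]<400]
    uv=ce[k]+[u0,v0]; w=onplane(uv,C,zz)[:,:2]*1000
    return uv,w
def show(nm,uv,w):
    r=cv2.minAreaRect(w.astype(np.float32)); print(nm,len(w),'mean',w.mean(0).round(1),'rect',np.round(r[1],1),round(r[2],1))
def rect(mask,roi,zz,C,nm,k=7):
    u0,v0,u1,v1=roi; m=np.zeros((480,640),np.uint8); m[v0:v1,u0:u1]=mask[v0:v1,u0:u1]*255
    m=cv2.morphologyEx(cv2.morphologyEx(m,cv2.MORPH_OPEN,np.ones((3,3))),cv2.MORPH_CLOSE,np.ones((k,k)))
    c=max(cv2.findContours(m,0,1)[0],key=cv2.contourArea); w=onplane(c.reshape(-1,2),C,zz)[:,:2]*1000
    r=cv2.minAreaRect(w.astype(np.float32)); print(nm,np.round(r[0],1),np.round(r[1],1),round(r[2],1))
im,d,C=W; show('row w',*blobs(im,(297,150,358,178),.09,C,190)); show('sq w',*blobs(im,(300,207,345,246),.09,C,190))
hsv=cv2.cvtColor(im,cv2.COLOR_RGB2HSV).astype(int); H,S,V=[hsv[...,i] for i in range(3)]
green=(H>60)&(H<100)&(S>80)
rect(~green,(255,90,380,272),.010,C,'store w'); rect((V<75)&(S<100),(298,182,350,196),.048,C,'bar w',3)
rect((S<60)&(V>60),(275,105,368,260),.018,C,'carrier w',25)
rect(~green&(V>120)&(S<60),(40,195,170,340),.012,C,'fix w'); rect((V<75)&~((H>60)&(H<100)&(S>120)),(470,125,620,290),.015,C,'tray w')
im,d,C=T; show('row t',*blobs(im,(320,140,362,160),.09,C,190)); show('sq t',*blobs(im,(318,172,348,200),.09,C,190))
Pc=cloud(W[1],W[2]); 
for nm,roi in(('fixbase',(90,250,110,290)),('trayfloor',(530,190,570,230)),('plate',(295,245,300,250)),('caps',(320,160,330,168))):
    u0,v0,u1,v1=roi; print(nm,np.median(Pc[v0:v1,u0:u1,2]).round(4))
for nm,(im,d,C),roi in(('w',W,(40,195,170,340)),('t',T,(135,150,205,260))):
    u0,v0,u1,v1=roi; P=cloud(d,C)[v0:v1,u0:u1]; m=((P[...,2]>.022)&(P[...,2]<.045)).astype(np.uint8)
    n,l,st,ce=cv2.connectedComponentsWithStats(m)
    for i in range(1,n):
        if st[i,4]>4: q=P[l==i]; print(nm,'dowel',(ce[i]+[u0,v0]).round(1),np.median(q,0).round(4),q[:,2].max().round(4),st[i,4])
E
python3 m2.py
python3 - <<'E'
import cv2; im=cv2.imread('pics/w2.png'); t=cv2.imread('pics/top0.png')
a=cv2.resize(im[190:345,40:180],None,fx=2.8,fy=2.8,interpolation=2); b=cv2.resize(t[145:265,130:210],None,fx=3.6,fy=3.6,interpolation=2)
import numpy as np; h=max(a.shape[0],b.shape[0]); o=np.zeros((h,a.shape[1]+b.shape[1],3),np.uint8); o[:a.shape[0],:a.shape[1]]=a; o[:b.shape[0],a.shape[1]:]=b; cv2.imwrite('pics/fx.png',o); print(o.shape,a.shape)
E
```

```text
row w 3 mean [600.5 -22.8] rect [42.   0.2] 78.1
sq w 4 mean [531.6  -4.6] rect [21.  21.1] 79.3
store w [567.8  -3.6] [142.9 232.8] 78.4
bar w [567.8 -13.8] [57.1 15.2] 78.2
carrier w [565.8 -12.9] [100.5 190.2] 78.2
fix w [507.7 325. ] [202.1 116.5] 2.4
tray w [ 465.7 -305.2] [156.3 209.4] 76.5
(434, 680, 3) (434, 392, 3)Traceback (most recent call last):
  File "m2.py", line 23, in <module>
    im,d,C=T; show('row t',*blobs(im,(320,140,362,160),.09,C,190)); show('sq t',*blobs(im,(318,172,348,200),.09,C,190))
                            ~~~~~^^^^^^^^^^^^^^^^^^^^^^^^^^^^^^^^
  File "m2.py", line 8, in blobs
    uv=ce[k]+[u0,v0]; w=onplane(uv,C,zz)[:,:2]*1000
                        ~~~~~~~^^^^^^^^^
  File "h.py", line 18, in onplane
    E=C[2]; d=rays(uv,C)@E[:3,:3].T; s=(z-E[2,3])/d[:,2]
              ~~~~^^^^^^
  File "h.py", line 15, in rays
    a=cv2.undistortPoints(uv.reshape(-1,1,2),K,np.array([k1,0,0,0,0.])).reshape(-1,2)
      ~~~~~~~~~~~~~~~~~~~^^^^^^^^^^^^^^^^^^^^^^^^^^^^^^^^^^^^^^^^^^^^^^
cv2.error: OpenCV(4.12.0) /io/opencv/modules/calib3d/src/undistort.dispatch.cpp:347: error: (-215:Assertion failed) CV_IS_MAT(_src) && CV_IS_MAT(_dst) && (_src->rows == 1 || _src->cols == 1) && (_dst->rows == 1 || _dst->cols == 1) && _src->cols + _src->rows - 1 == _dst->rows + _dst->cols - 1 && (CV_MAT_TYPE(_src->type) == CV_32FC2 || CV_MAT_TYPE(_src->type) == CV_64FC2) && (CV_MAT_TYPE(_dst->type) == CV_32FC2 || CV_MAT_TYPE(_dst->type) == CV_64FC2) in function 'cvUndistortPointsInternal'
```

View pics/fx.png

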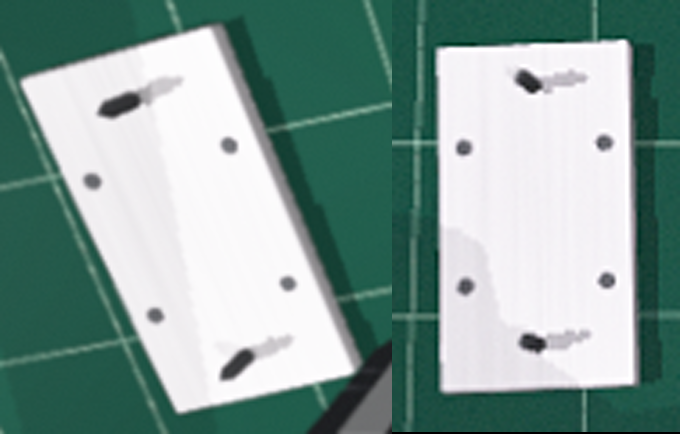

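```bash
sed -i 's/^im,d,C=T; show/im,d,C=T; 0 and show/' m2.py; python3 m2.py | tail -9; python3 -c "
from h import *
go([.5316,-.0046,.043],79.3)"
```

```text
row w 3 mean [600.5 -22.8] rect [42.   0.2] 78.1
sq w 4 mean [531.6  -4.6] rect [21.  21.1] 79.3
store w [567.8  -3.6] [142.9 232.8] 78.4
bar w [567.8 -13.8] [57.1 15.2] 78.2
carrier w [565.8 -12.9] [100.5 190.2] 78.2
fix w [507.7 325. ] [202.1 116.5] 2.4
tray w [ 465.7 -305.2] [156.3 209.4] 76.5
t 2.6 tcp [565.5 -15.9 357.3] yaw_y -101.88 tilt [-1.e-04  0.e+00 -1.e+00] shift [-35.5  -4.1 314.3] roll -0.0206 shift after roll [-35.4  -4.8 314.3]Traceback (most recent call last):
  File "m2.py", line 23, in <module>
    im,d,C=T; 0 and show('row t',*blobs(im,(320,140,362,160),.09,C,190)); show('sq t',*blobs(im,(318,172,348,200),.09,C,190))
                                                                                       ~~~~~^^^^^^^^^^^^^^^^^^^^^^^^^^^^^^^^
  File "m2.py", line 8, in blobs
    uv=ce[k]+[u0,v0]; w=onplane(uv,C,zz)[:,:2]*1000
                        ~~~~~~~^^^^^^^^^
  File "h.py", line 18, in onplane
    E=C[2]; d=rays(uv,C)@E[:3,:3].T; s=(z-E[2,3])/d[:,2]
              ~~~~^^^^^^
  File "h.py", line 15, in rays
    a=cv2.undistortPoints(uv.reshape(-1,1,2),K,np.array([k1,0,0,0,0.])).reshape(-1,2)
      ~~~~~~~~~~~~~~~~~~~^^^^^^^^^^^^^^^^^^^^^^^^^^^^^^^^^^^^^^^^^^^^^^
cv2.error: OpenCV(4.12.0) /io/opencv/modules/calib3d/src/undistort.dispatch.cpp:347: error: (-215:Assertion failed) CV_IS_MAT(_src) && CV_IS_MAT(_dst) && (_src->rows == 1 || _src->cols == 1) && (_dst->rows == 1 || _dst->cols == 1) && _src->cols + _src->rows - 1 == _dst->rows + _dst->cols - 1 && (CV_MAT_TYPE(_src->type) == CV_32FC2 || CV_MAT_TYPE(_src->type) == CV_64FC2) && (CV_MAT_TYPE(_dst->type) == CV_32FC2 || CV_MAT_TYPE(_dst->type) == CV_64FC2) in function 'cvUndistortPointsInternal'
```

```bash
python3 -m handwheel '[{"tx":-7.1,"ty":-0.9,"tz":32,"roll":-0.0206},{"tx":-7.1,"ty":-0.9,"tz":32,"roll":0},{"tx":-7.1,"ty":-0.9,"tz":32,"roll":0},{"tx":-7.1,"ty":-0.9,"tz":32,"roll":0},{"tx":-7.1,"ty":-0.9,"tz":32,"roll":0},{"tx":0,"ty":0,"tz":35,"roll":0},{"tx":0,"ty":0,"tz":35,"roll":0},{"tx":0,"ty":0,"tz":30,"roll":0},{"tx":0,"ty":0,"tz":25,"roll":0},{"tx":0,"ty":0,"tz":20,"roll":0},{"tx":0,"ty":0,"tz":9,"roll":0},{"tx":0,"ty":0,"tz":0,"roll":0}]' 85 >/dev/null; python3 -m handwheel '[{"tx":0,"ty":0,"tz":0,"roll":0},{"tx":0,"ty":0,"tz":0,"roll":0}]'; python3 -c "
from h import *
go([.5316,-.0046,.043],79.3)
im,d,C=look('wrist','w3.png')"
```

```text
t: 3.77
tool_pos: [0.533, -0.0049, 0.0452]
tool_rot: [3.128, -0.294, 0.005]
contact_force: [-0.0, -0.7, 0.1]
opening: 0.0849
grip_force: 0.0
t 3.77 tcp [533.   -4.9  45.2] yaw_y -100.74 tilt [ 3.1e-03 -5.0e-04 -1.0e+00] shift [-1.5 -0.1  2.2] roll -0.0007 shift after roll [-1.5 -0.1  2.2]
```

View pics/w3.png

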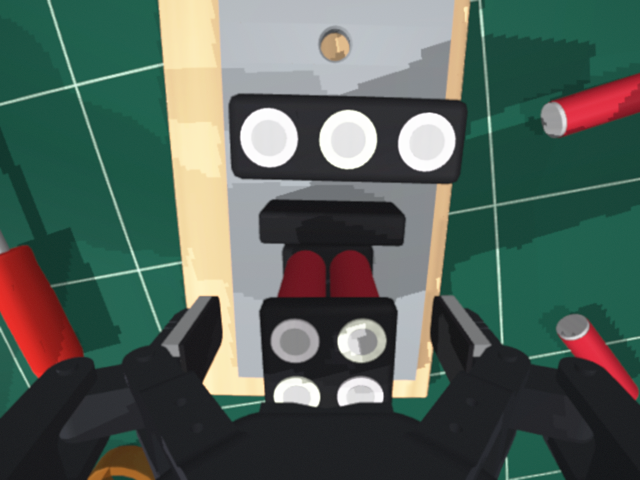

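The pack sits centred between the open fingers (columns 262–396, fingers mid ≈ 326). Closing.

```bash
python3 -m handwheel '[{"tx":0,"ty":0,"tz":0,"roll":0},{"tx":0,"ty":0,"tz":0,"roll":0},{"tx":0,"ty":0,"tz":0,"roll":0},{"tx":0,"ty":0,"tz":0,"roll":0},{"tx":0,"ty":0,"tz":0,"roll":0},{"tx":0,"ty":0,"tz":0,"roll":0},{"tx":0,"ty":0,"tz":0,"roll":0},{"tx":0,"ty":0,"tz":0,"roll":0}]' 30 40; python3 -c "
from h import *
a=np.radians(-13.5); c=np.array([.465,-.306]); u=np.array([np.cos(a),np.sin(a)])
print(c-.05*u,c+.05*u)
go([*(c-.05*u),.16])"
```

```text
t: 4.48
tool_pos: [0.5322, -0.0049, 0.0441]
tool_rot: [3.128, -0.294, 0.002]
contact_force: [-1.0, -0.7, 5.6]
opening: 0.0437
grip_force: 42.3
[ 0.4163815  -0.29432773] [ 0.5136185  -0.31767227]
t 4.48 tcp [532.2  -4.9  44.1] yaw_y -100.75 tilt [ 1.2e-03 -3.0e-04 -1.0e+00] shift [ -59.6  306.  -115.9]
```

```bash
python3 -m handwheel '[{"tx":0,"ty":0,"tz":-10,"roll":0},{"tx":0,"ty":0,"tz":-20,"roll":0},{"tx":0,"ty":0,"tz":-28,"roll":0},{"tx":0,"ty":0,"tz":-28,"roll":0},{"tx":0,"ty":0,"tz":-20,"roll":0},{"tx":0,"ty":0,"tz":-10,"roll":0}]' && python3 -m handwheel '[{"tx":-2,"ty":10,"tz":0,"roll":0},{"tx":-4,"ty":22,"tz":0,"roll":0},{"tx":-6,"ty":32,"tz":0,"roll":0},{"tx":-7,"ty":36,"tz":0,"roll":0},{"tx":-8,"ty":36,"tz":0,"roll":0},{"tx":-8,"ty":36,"tz":0,"roll":0},{"tx":-7,"ty":36,"tz":0,"roll":0},{"tx":-6,"ty":34,"tz":0,"roll":0},{"tx":-6,"ty":32,"tz":0,"roll":0},{"tx":-4,"ty":22,"tz":0,"roll":0},{"tx":-2,"ty":10,"tz":0,"roll":0},{"tx":0,"ty":0,"tz":0,"roll":0}]' &&  python3 -m handwheel '[{"tx":0,"ty":0,"tz":15,"roll":0},{"tx":0,"ty":0,"tz":25,"roll":0},{"tx":0,"ty":0,"tz":25,"roll":0},{"tx":0,"ty":0,"tz":25,"roll":0},{"tx":0,"ty":0,"tz":15,"roll":0},{"tx":0,"ty":0,"tz":8,"roll":0},{"tx":0,"ty":0,"tz":0,"roll":0},{"tx":0,"ty":0,"tz":0,"roll":0},{"tx":0,"ty":0,"tz":0,"roll":0},{"tx":0,"ty":0,"tz":0,"roll":0}]'; python3 -c "
from h import *
go([.4164,-.2943,.0301])
im,d,C=look('wrist','w4.png')"
```

```text
t: 4.98
tool_pos: [0.5325, -0.0048, 0.1622]
tool_rot: [3.128, -0.294, 0.006]
contact_force: [0.2, 0.3, -1.9]
opening: 0.0435
grip_force: 41.5
t: 5.98
tool_pos: [0.4134, -0.2952, 0.1571]
tool_rot: [-3.125, 0.299, 0.005]
contact_force: [-0.3, 0.0, -2.3]
opening: 0.0438
grip_force: 41.8
t: 6.82
tool_pos: [0.4166, -0.2949, 0.048]
tool_rot: [3.126, -0.294, 0.004]
contact_force: [0.6, 0.4, -2.6]
opening: 0.0436
grip_force: 41.7
t 6.82 tcp [ 416.6 -294.9   48. ] yaw_y -100.73 tilt [ 0.0022 -0.002  -1.    ] shift [-0.3 -0.6 17.9]
```

View pics/w4.png

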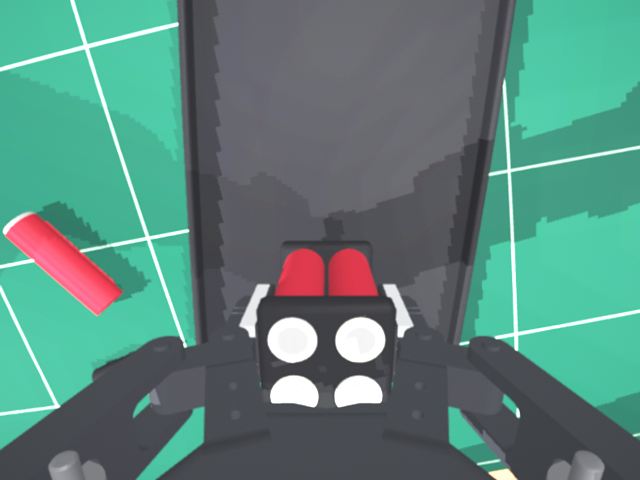

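The square pack is held upright between the tray walls (cols 195–480), clear of them. Lowering gently.

```bash
python3 -m handwheel '[{"tx":0,"ty":0,"tz":5,"roll":0},{"tx":0,"ty":0,"tz":5,"roll":0},{"tx":0,"ty":0,"tz":3,"roll":0},{"tx":0,"ty":0,"tz":2,"roll":0},{"tx":0,"ty":0,"tz":1,"roll":0},{"tx":0,"ty":0,"tz":0,"roll":0},{"tx":0,"ty":0,"tz":0,"roll":0},{"tx":0,"ty":0,"tz":0,"roll":0},{"tx":0,"ty":0,"tz":0,"roll":0}]'|head -4;python3 -m handwheel '[{"tx":0,"ty":0,"tz":1,"roll":0},{"tx":0,"ty":0,"tz":0,"roll":0},{"tx":0,"ty":0,"tz":0,"roll":0},{"tx":0,"ty":0,"tz":0,"roll":0}]'|head -4
```

```text
t: 7.62
tool_pos: [0.4155, -0.2942, 0.0303]
tool_rot: [3.128, -0.294, 0.0]
contact_force: [-0.5, -0.4, -2.3]
t: 7.95
tool_pos: [0.4157, -0.2943, 0.0301]
tool_rot: [-3.128, 0.294, 0.0]
contact_force: [-3.4, 2.0, 4.9]
```

```bash
python3 -m handwheel '[{"tx":0,"ty":0,"tz":0,"roll":0},{"tx":0,"ty":0,"tz":0,"roll":0},{"tx":0,"ty":0,"tz":0,"roll":0},{"tx":0,"ty":0,"tz":0,"roll":0},{"tx":0,"ty":0,"tz":0,"roll":0},{"tx":0,"ty":0,"tz":0,"roll":0}]' 85; python3 -c "
from h import *
go([.6005,-.0228,.0441],78.1)"
```

```text
t: 8.45
tool_pos: [0.4156, -0.2942, 0.0292]
tool_rot: [3.128, -0.294, 0.0]
contact_force: [-0.6, 0.0, 0.2]
opening: 0.0848
grip_force: 0.0
t 8.45 tcp [ 415.6 -294.2   29.2] yaw_y -100.75 tilt [ 1.e-04 -1.e-04 -1.e+00] shift [ 131.1 -301.1  -14.9] roll 0.0201 shift after roll [ 125.  -303.7  -14.9]
```

```bash
python3 -m handwheel '[{"tx":0,"ty":0,"tz":-10,"roll":0},{"tx":0,"ty":0,"tz":-30,"roll":0},{"tx":0,"ty":0,"tz":-35,"roll":0},{"tx":0,"ty":0,"tz":-35,"roll":0},{"tx":0,"ty":0,"tz":-20,"roll":0}]' >/dev/null && python3 -m handwheel '[{"tx":5,"ty":-12,"tz":0,"roll":0},{"tx":12,"ty":-26,"tz":0,"roll":0},{"tx":14,"ty":-33,"tz":0,"roll":0},{"tx":15,"ty":-35,"tz":0,"roll":0},{"tx":15,"ty":-35,"tz":0,"roll":0},{"tx":15,"ty":-35,"tz":0,"roll":0},{"tx":15,"ty":-35,"tz":0,"roll":0},{"tx":15,"ty":-35,"tz":0,"roll":0},{"tx":12,"ty":-28,"tz":0,"roll":0},{"tx":9,"ty":-18,"tz":0,"roll":0},{"tx":4,"ty":-9,"tz":0,"roll":0.02},{"tx":0,"ty":0,"tz":0,"roll":0}]' >/dev/null &&  python3 -m handwheel '[{"tx":0,"ty":0,"tz":0,"roll":0},{"tx":0,"ty":0,"tz":0,"roll":0},{"tx":0,"ty":0,"tz":0,"roll":0},{"tx":0,"ty":0,"tz":0,"roll":0}]'; python3 -c "
from h import *
go([.6005,-.0228,.0441],78.1)
im,d,C=look('wrist')
P=cloud(d,C); m=(P[...,2]>.08)&(P[...,2]<.1)&(np.hypot(P[...,0]-.6,P[...,1]+.023)<.05)
q=P[m]*1000; r=cv2.minAreaRect(q[:,:2].astype(np.float32)); print(m.sum(),r,np.median(q[:,2]))
hsv=cv2.cvtColor(im,cv2.COLOR_RGB2HSV); w=((hsv[...,1]<40)&(hsv[...,2]>190)&cv2.dilate(m.astype(np.uint8),np.ones((5,5))).astype(bool)).astype(np.uint8)
n,l,st,ce=cv2.connectedComponentsWithStats(w); k=st[:,4]>60; k[0]=False; pts=onplane(ce[k],C,.09)*1000; print(ce[k].round(),pts.round(1),pts.mean(0))
"
```

```text
t: 10.2
tool_pos: [0.6, -0.0237, 0.1595]
tool_rot: [3.124, -0.327, 0.0]
contact_force: [-0.5, -0.1, -0.2]
opening: 0.085
grip_force: 0.0
t 10.2 tcp [600.  -23.7 159.5] yaw_y -101.96 tilt [ 0.e+00 -1.e-04 -1.e+00] shift [  0.3  -1.  115.4] roll -0.0011 shift after roll [  0.3  -1.  115.4]
3643 ((601.2788696289062, -22.571205139160156), (65.07775115966797, 22.398395538330078), 78.1300048828125) 88.40980560433567
[[292. 251.]
 [326. 251.]
 [359. 251.]] [[605.3  -2.3  90. ]
 [600.9 -22.8  90. ]
 [596.4 -43.2  90. ]] [600.84895068 -22.75958887  90.        ]
```

```bash
python3 -m handwheel '[{"tx":0.7,"ty":-1,"tz":15,"roll":0},{"tx":0,"ty":0,"tz":25,"roll":0},{"tx":0,"ty":0,"tz":25,"roll":0},{"tx":0,"ty":0,"tz":22,"roll":0},{"tx":0,"ty":0,"tz":15,"roll":0},{"tx":0,"ty":0,"tz":10,"roll":0},{"tx":0,"ty":0,"tz":3,"roll":0},{"tx":0,"ty":0,"tz":0,"roll":0},{"tx":0,"ty":0,"tz":0,"roll":0},{"tx":0,"ty":0,"tz":0,"roll":0}]' && python3 -m handwheel '[{"tx":0,"ty":0,"tz":0,"roll":0},{"tx":0,"ty":0,"tz":0,"roll":0},{"tx":0,"ty":0,"tz":0,"roll":0},{"tx":0,"ty":0,"tz":0,"roll":0},{"tx":0,"ty":0,"tz":0,"roll":0},{"tx":0,"ty":0,"tz":0,"roll":0}]' 45 40;  python3 -c "
from h import *
go([.5136,-.3177,.16])"
```

```text
t: 11.08
tool_pos: [0.6025, -0.0223, 0.046]
tool_rot: [3.124, -0.326, 0.004]
contact_force: [0.2, 0.9, -0.2]
opening: 0.0848
grip_force: 0.0
t: 11.58
tool_pos: [0.6024, -0.0222, 0.0457]
tool_rot: [3.124, -0.325, 0.004]
contact_force: [0.4, -1.2, 6.2]
opening: 0.0646
grip_force: 45.5
t 11.58 tcp [602.4 -22.2  45.7] yaw_y -101.89 tilt [ 2.4e-03 -5.0e-04 -1.0e+00] shift [ -25.7  307.4 -114.3]
```

```bash
python3 -m handwheel '[{"tx":0,"ty":0,"tz":-10,"roll":0},{"tx":0,"ty":0,"tz":-20,"roll":0},{"tx":0,"ty":0,"tz":-28,"roll":0},{"tx":0,"ty":0,"tz":-28,"roll":0},{"tx":0,"ty":0,"tz":-20,"roll":0},{"tx":0,"ty":0,"tz":-8,"roll":0}]' >/dev/null && python3 -m handwheel '[{"tx":-1,"ty":10,"tz":0,"roll":0},{"tx":-2,"ty":22,"tz":0,"roll":0},{"tx":-2,"ty":32,"tz":0,"roll":0},{"tx":-3,"ty":36,"tz":0,"roll":0},{"tx":-3,"ty":36,"tz":0,"roll":0},{"tx":-3,"ty":36,"tz":0,"roll":0},{"tx":-3,"ty":36,"tz":0,"roll":0},{"tx":-3,"ty":35,"tz":0,"roll":0},{"tx":-3,"ty":32,"tz":0,"roll":0},{"tx":-2,"ty":22,"tz":0,"roll":0},{"tx":-1,"ty":10,"tz":0,"roll":0},{"tx":0,"ty":0,"tz":0,"roll":0}]' >/dev/null &&  python3 -m handwheel '[{"tx":0,"ty":0,"tz":15,"roll":0},{"tx":0,"ty":0,"tz":25,"roll":0},{"tx":0,"ty":0,"tz":25,"roll":0},{"tx":0,"ty":0,"tz":25,"roll":0},{"tx":0,"ty":0,"tz":15,"roll":0},{"tx":0,"ty":0,"tz":8,"roll":0},{"tx":0,"ty":0,"tz":5,"roll":0},{"tx":0,"ty":0,"tz":0,"roll":0},{"tx":0,"ty":0,"tz":0,"roll":0},{"tx":0,"ty":0,"tz":0,"roll":0},{"tx":0,"ty":0,"tz":0,"roll":0}]'; python3 -c "
from h import *
go([.5136,-.3177,.0317])"
```

```text
t: 14.0
tool_pos: [0.5135, -0.3177, 0.0419]
tool_rot: [3.123, -0.325, 0.004]
contact_force: [0.4, 0.3, -1.4]
opening: 0.0646
grip_force: 45.0
t 14.0 tcp [ 513.5 -317.7   41.9] yaw_y -101.89 tilt [ 0.0022 -0.0017 -1.    ] shift [ 0.1 -0.  10.2]
```

```bash
python3 -m handwheel '[{"tx":0,"ty":0,"tz":4,"roll":0},{"tx":0,"ty":0,"tz":2,"roll":0},{"tx":0,"ty":0,"tz":1.5,"roll":0},{"tx":0,"ty":0,"tz":1,"roll":0},{"tx":0,"ty":0,"tz":0,"roll":0},{"tx":0,"ty":0,"tz":0,"roll":0},{"tx":0,"ty":0,"tz":0,"roll":0},{"tx":0,"ty":0,"tz":0,"roll":0}]'|head -4;python3 -m handwheel '[{"tx":0,"ty":0,"tz":1,"roll":0},{"tx":0,"ty":0,"tz":0,"roll":0},{"tx":0,"ty":0,"tz":0,"roll":0},{"tx":0,"ty":0,"tz":0,"roll":0}]'|head -4;python3 -m handwheel '[{"tx":0,"ty":0,"tz":1,"roll":0},{"tx":0,"ty":0,"tz":0,"roll":0},{"tx":0,"ty":0,"tz":0,"roll":0},{"tx":0,"ty":0,"tz":0,"roll":0}]'|head -4
```

```text
t: 14.67
tool_pos: [0.5126, -0.3172, 0.0318]
tool_rot: [3.125, -0.326, 0.0]
contact_force: [1.5, -0.1, -0.7]
t: 15.0
tool_pos: [0.5126, -0.3172, 0.0318]
tool_rot: [-3.125, 0.325, 0.0]
contact_force: [-3.2, 1.9, 5.7]
t: 15.33
tool_pos: [0.5127, -0.3172, 0.0318]
tool_rot: [-3.125, 0.325, 0.001]
contact_force: [-5.8, 3.2, 9.9]
```

```bash
python3 -m handwheel '[{"tx":0,"ty":0,"tz":-1,"roll":0},{"tx":0,"ty":0,"tz":0,"roll":0},{"tx":0,"ty":0,"tz":0,"roll":0},{"tx":0,"ty":0,"tz":0,"roll":0},{"tx":0,"ty":0,"tz":0,"roll":0}]' 85 && python3 -m handwheel '[{"tx":0,"ty":0,"tz":-10,"roll":0},{"tx":0,"ty":0,"tz":-25,"roll":0},{"tx":0,"ty":0,"tz":-40,"roll":0},{"tx":0,"ty":0,"tz":-40,"roll":0},{"tx":0,"ty":0,"tz":-40,"roll":0},{"tx":0,"ty":0,"tz":-30,"roll":0},{"tx":0,"ty":0,"tz":-5,"roll":0}]' >/dev/null;  python3 -c "
from h import *
go([.568,-.0138,.22],-12)
im,d,C=look('wrist','w5.png')"
```

```text
t: 15.75
tool_pos: [0.5124, -0.317, 0.0304]
tool_rot: [-3.124, 0.325, 0.001]
contact_force: [-0.3, 0.3, 0.2]
opening: 0.0852
grip_force: 0.0
t 16.33 tcp [ 515.3 -319.2  230.2] yaw_y -101.89 tilt [ 0.0106 -0.0085 -0.9999] shift [ -11.5 -309.8    8.2] roll -1.5689 shift after roll [309.8 -12.1   8.2]
```

View pics/w5.png

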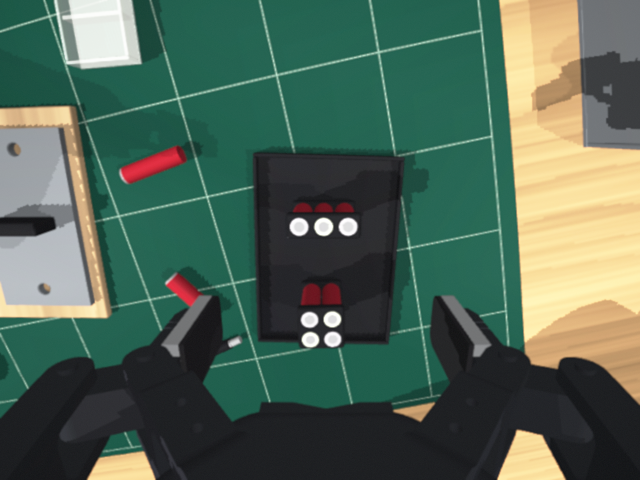

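Both packs stand upright in the tray (row at (323,220), square at (321,320)); the carrier is bare at the left. Next, the carrier bar.

```bash
python3 -m handwheel '[{"tx":-1,"ty":-15,"tz":0,"roll":0},{"tx":-1,"ty":-30,"tz":0,"roll":0},{"tx":-1,"ty":-36,"tz":0,"roll":0},{"tx":-1,"ty":-36,"tz":0,"roll":0},{"tx":-1,"ty":-36,"tz":0,"roll":0},{"tx":-1,"ty":-36,"tz":0,"roll":0},{"tx":-1,"ty":-36,"tz":0,"roll":0},{"tx":-1,"ty":-35,"tz":0,"roll":0},{"tx":-1,"ty":-28,"tz":0,"roll":0},{"tx":-1,"ty":-15,"tz":0,"roll":0},{"tx":-1,"ty":-7,"tz":0,"roll":0}]' >/dev/null && python3 -m handwheel '[{"tx":0,"ty":0,"tz":0,"roll":-0.12},{"tx":0,"ty":0,"tz":0,"roll":-0.12},{"tx":0,"ty":0,"tz":0,"roll":-0.12},{"tx":0,"ty":0,"tz":0,"roll":-0.12},{"tx":0,"ty":0,"tz":0,"roll":-0.12},{"tx":0,"ty":0,"tz":0,"roll":-0.12},{"tx":0,"ty":0,"tz":0,"roll":-0.12},{"tx":0,"ty":0,"tz":0,"roll":-0.12},{"tx":0,"ty":0,"tz":0,"roll":-0.12},{"tx":0,"ty":0,"tz":0,"roll":-0.12},{"tx":0,"ty":0,"tz":0,"roll":-0.12},{"tx":0,"ty":0,"tz":0,"roll":-0.12}]' >/dev/null && python3 -m handwheel '[{"tx":0,"ty":0,"tz":0,"roll":-0.12},{"tx":0,"ty":0,"tz":0,"roll":0},{"tx":0,"ty":0,"tz":0,"roll":0},{"tx":0,"ty":0,"tz":0,"roll":0},{"tx":0,"ty":0,"tz":0,"roll":0}]' ;  python3 -c "
from h import *
go([.568,-.0138,.22],-12)
im,d,C=look('wrist','w6.png'); np.savez('w6.npz',im=im,d=d,K=C[0],k1=C[1],E=C[2])"
```

```text
t: 18.72
tool_pos: [0.5654, -0.0115, 0.2202]
tool_rot: [-2.452, -1.963, 0.001]
contact_force: [-0.1, -0.6, -0.4]
opening: 0.0854
grip_force: 0.0
t 18.72 tcp [565.4 -11.5 220.2] yaw_y -12.62 tilt [-1.e-03  1.e-04 -1.e+00] shift [-1.6  3.1  0.2] roll -0.0109 shift after roll [-1.7  3.1  0.2]
```

View pics/w6.png

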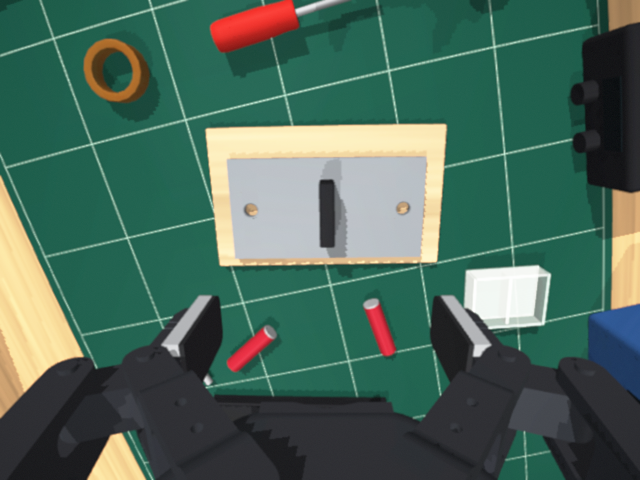

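The plate is bare: holes at (251,210) and (403,208), bar at (327,213).

Run:
```python
from h import *
z=np.load('w6.npz'); im,d,C=z['im'],z['d'],(z['K'],float(z['k1']),z['E'])
hsv=cv2.cvtColor(im,cv2.COLOR_RGB2HSV).astype(int); S,V=hsv[...,1],hsv[...,2]
g=[]
for u,v in((251,210),(403,208)):
    m=np.zeros((480,640),np.uint8); m[v-12:v+13,u-12:u+13]=(S>55)[v-12:v+13,u-12:u+13]
    n,l,st,ce=cv2.connectedComponentsWithStats(m); i=1+st[1:,4].argmax()
    x,y,w,h=st[i,:4]; c=[x+(w-1)/2,y+(h-1)/2]; g.append(onplane(c,C,.018)[0]*1000); print(c,w,h,g[-1].round(1))
a,b=g; print('dist',np.hypot(*(b-a)[:2]),'mid',((a+b)/2).round(1),'dir',np.degrees(np.arctan2(*(b-a)[1::-1])))
P=cloud(d,C); m=(P[...,2]>.038)&(P[...,2]<.055)&(np.hypot(P[...,0]-.567,P[...,1]+.013)<.045); q=P[m]*1000
print('bar',cv2.minAreaRect(q[:,:2].astype(np.float32)),np.median(q[:,2]))
m=((V<60)&(S<120)).astype(np.uint8); m[:,:300]=0;m[:,340:]=0;m[:170]=0;m[255:]=0
c=max(cv2.findContours(m,0,1)[0],key=cv2.contourArea); print('barcol',cv2.boundingRect(c),cv2.minAreaRect((onplane(c.reshape(-1,2),C,.048)[:,:2]*1000).astype(np.float32)))
```

```text
[np.float64(251.0), np.float64(209.0)] 11 11 [493.6   4.   18. ]
[np.float64(402.5), np.float64(207.5)] 12 12 [638.8 -26.9  18. ]
dist 148.4289977434726 mid [566.2 -11.4  18. ] dir -12.025160589003749
bar ((565.5130615234375, -12.332077026367188), (59.8249397277832, 13.96789264678955), 78.04248046875) 47.069554570692176
barcol (320, 180, 14, 67) ((566.3214721679688, -10.325820922851562), (60.59144973754883, 11.51315975189209), 77.68869018554688)
```

```bash
python3 -m handwheel '[{"tx":0,"ty":0.6,"tz":20,"roll":-0.011},{"tx":0,"ty":0,"tz":35,"roll":0},{"tx":0,"ty":0,"tz":35,"roll":0},{"tx":0,"ty":0,"tz":35,"roll":0},{"tx":0,"ty":0,"tz":30,"roll":0},{"tx":0,"ty":0,"tz":20,"roll":0},{"tx":0,"ty":0,"tz":12,"roll":0},{"tx":0,"ty":0,"tz":8,"roll":0},{"tx":0,"ty":0,"tz":0,"roll":0},{"tx":0,"ty":0,"tz":0,"roll":0},{"tx":0,"ty":0,"tz":0,"roll":0}]' && python3 -m handwheel '[{"tx":0,"ty":0,"tz":0,"roll":0},{"tx":0,"ty":0,"tz":0,"roll":0},{"tx":0,"ty":0,"tz":0,"roll":0},{"tx":0,"ty":0,"tz":0,"roll":0},{"tx":0,"ty":0,"tz":0,"roll":0},{"tx":0,"ty":0,"tz":0,"roll":0},{"tx":0,"ty":0,"tz":0,"roll":0},{"tx":0,"ty":0,"tz":0,"roll":0},{"tx":0,"ty":0,"tz":0,"roll":0},{"tx":0,"ty":0,"tz":0,"roll":0}]' 0 80;  python3 -c "
from h import *
go([.507,.325,.25],2.4)"
```

```text
t: 19.68
tool_pos: [0.5678, -0.0118, 0.0277]
tool_rot: [2.438, 1.978, 0.004]
contact_force: [0.9, -0.4, -0.8]
opening: 0.0852
grip_force: 0.0
t: 20.52
tool_pos: [0.5665, -0.0116, 0.0262]
tool_rot: [2.439, 1.979, 0.0]
contact_force: [-0.4, 0.1, 3.8]
opening: 0.0121
grip_force: 80.3
t 20.52 tcp [566.5 -11.6  26.2] yaw_y -11.88 tilt [ 4.e-04 -1.e-04 -1.e+00] shift [ 317.2 -127.4 -223.9] roll -0.2493 shift after roll [ 338.8  -45.3 -223.9]
```

```bash
python3 -m handwheel '[{"tx":0,"ty":0,"tz":-5,"roll":0},{"tx":0,"ty":0,"tz":-12,"roll":0},{"tx":0,"ty":0,"tz":-22,"roll":0},{"tx":0,"ty":0,"tz":-30,"roll":0},{"tx":0,"ty":0,"tz":-30,"roll":0},{"tx":0,"ty":0,"tz":-30,"roll":0},{"tx":0,"ty":0,"tz":-30,"roll":0},{"tx":0,"ty":0,"tz":-25,"roll":0},{"tx":0,"ty":0,"tz":-16,"roll":0}]' && python3 -m handwheel '[{"tx":10,"ty":-5,"tz":0,"roll":0},{"tx":20,"ty":-11,"tz":0,"roll":0},{"tx":29,"ty":-15,"tz":0,"roll":0},{"tx":34,"ty":-18,"tz":0,"roll":0},{"tx":34,"ty":-18,"tz":0,"roll":0},{"tx":29,"ty":-16,"tz":0,"roll":0},{"tx":20,"ty":-11,"tz":0,"roll":0},{"tx":9,"ty":-5,"tz":0,"roll":-0.05},{"tx":0,"ty":0,"tz":0,"roll":-0.1},{"tx":0,"ty":0,"tz":0,"roll":-0.0993},{"tx":0,"ty":0,"tz":0,"roll":0},{"tx":0,"ty":0,"tz":0,"roll":0}]' >/dev/null&& python3 -m handwheel '[{"tx":0,"ty":0,"tz":0,"roll":0},{"tx":0,"ty":0,"tz":0,"roll":0},{"tx":0,"ty":0,"tz":0,"roll":0},{"tx":0,"ty":0,"tz":0,"roll":0}]' ;  python3 -c "
from h import *
go([.507,.325,.25],2.4)
im,d,C=look('wrist','w7.png'); np.savez('w7.npz',im=im,d=d,K=C[0],k1=C[1],E=C[2])"
```

```text
t: 21.27
tool_pos: [0.5671, -0.0117, 0.2299]
tool_rot: [2.437, 1.977, 0.005]
contact_force: [0.2, 0.6, -2.5]
opening: 0.0126
grip_force: 79.4
t: 22.6
tool_pos: [0.5075, 0.1897, 0.2257]
tool_rot: [-2.175, -2.266, 0.0]
contact_force: [-1.0, 0.1, -2.7]
opening: 0.0123
grip_force: 79.4
t 22.6 tcp [507.5 189.7 225.7] yaw_y 2.35 tilt [-1.e-04  0.e+00 -1.e+00] shift [135.2   5.1 -24.3] roll -0.0009 shift after roll [135.2   5.2 -24.3]
```

View pics/w7.png

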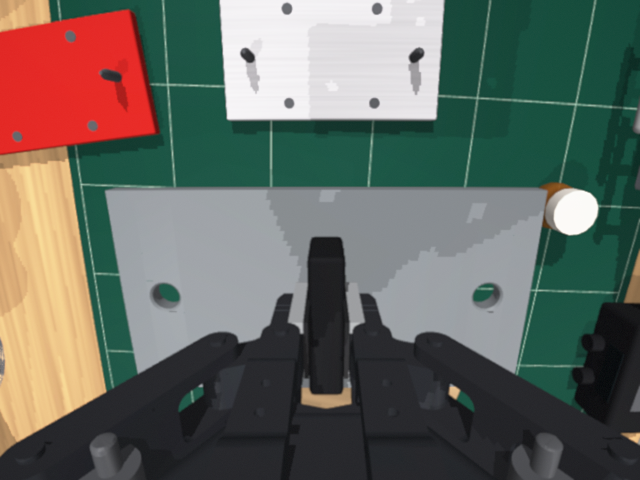

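View: the fixture is ahead with dowels at (247,54) and (417,54), the red look-alike is at left and is left alone. The plate in hand has holes at (165,295) and (487,295).

```bash
cat > m3.py <<'E'
from h import *
z=np.load('w7.npz'); im,d,C=z['im'],z['d'],(z['K'],float(z['k1']),z['E'])
g=im.min(2).astype(int); hsv=cv2.cvtColor(im,cv2.COLOR_RGB2HSV).astype(int); S,V=hsv[...,1],hsv[...,2]
P=cloud(d,C)
def cc(m,u,v,r):
    k=np.zeros((480,640),np.uint8); k[v-r:v+r+1,u-r:u+r+1]=m[v-r:v+r+1,u-r:u+r+1]
    n,l,st,ce=cv2.connectedComponentsWithStats(k); i=1+st[1:,4].argmax(); return st[i],ce[i],l==i
D=[]
for u,v in((247,54),(417,54)):
    st,ce,l=cc(V<110,u,v,16); D.append(onplane(ce,C,.025)[0]*1000); q=P[l&(d>0)]; print('dowel',ce.round(1),st,D[-1].round(1),'cloud',np.median(q,0).round(4),'zmax',q[:,2].max().round(4))
D=np.array(D); print('dowels dist',np.hypot(*(D[1]-D[0])[:2]),'mid',D.mean(0).round(1),'dir',np.degrees(np.arctan2(*(D[1]-D[0])[1::-1])))
tz=C[2][2,3]; o=0.2257
zt=o-.0082; Hs=[]
print('plate z cloud',np.median(P[260:280,200:240,2]),zt)
for u,v in((165,295),(487,295)):
    st,ce,l=cc((S>60)|(V<100),u,v,20); x,y,w,h=st[:4]; c=[x+(w-1)/2,y+(h-1)/2]; Hs.append(onplane(c,C,zt)[0]*1000); print('hole',c,w,h,Hs[-1].round(1))
Hs=np.array(Hs); print('holes dist',np.hypot(*(Hs[1]-Hs[0])[:2]),'mid',Hs.mean(0).round(1),'dir',np.degrees(np.arctan2(*(Hs[1]-Hs[0])[1::-1])))
w=((S<50)&(V>130)); st,ce,l=cc(w,330,50,0) if 0 else (0,0,0)
dl=D.mean(0)-Hs.mean(0); print('world delta',dl.round(1))
E
python3 m3.py
```

```text
dowel [247.2  55.3] [241  49  13  14 126] [433.3 324.2  25. ] cloud [0.4341 0.3233 0.0305] zmax 0.0385
dowel [416.1  55.2] [409  48  15  15 141] [581.4 330.5  25. ] cloud [0.5804 0.3295 0.0309] zmax 0.0389
dowels dist 148.23007568215297 mid [507.3 327.4  25. ] dir 2.4319662159235524
plate z cloud 0.21685290375526067 0.2175
hole [np.float64(165.5), np.float64(293.5)] 28 20 [433.9 187.4 217.5]
hole [np.float64(486.0), np.float64(292.5)] 27 18 [581.8 194.  217.5]
holes dist 148.07565059626384 mid [507.9 190.7 217.5] dir 2.5668376477418753
world delta [  -0.6  136.6 -192.5]
```

Run:
```python
from h import *
z=np.load('w7.npz'); im,d,C=z['im'],z['d'],(z['K'],float(z['k1']),z['E'])
for u in(165,166,486,487): print(u,[tuple(int(a) for a in im[v,u]) for v in range(280,314,1)])
print([tuple(int(a) for a in im[v,200]) for v in range(180,194)])
print([tuple(int(a) for a in im[v,300]) for v in range(114,124)])
for uv in ((200,187.5),(440,187.5)): print('car edge top?',onplane(uv,C,.2175)*1000)
for uv in ((300,119),(360,119)): print('fix edge',onplane(uv,C,.012)*1000)
```

```text
165 [(164, 170, 174), (162, 167, 171), (140, 145, 149), (96, 111, 109), (52, 92, 81), (33, 89, 73), (33, 90, 74), (32, 89, 73), (34, 90, 74), (33, 89, 73), (33, 90, 73), (31, 89, 73), (32, 89, 73), (32, 89, 73), (31, 89, 72), (32, 90, 73), (32, 90, 74), (34, 91, 74), (51, 91, 79), (77, 95, 91), (94, 98, 100), (98, 101, 104), (100, 103, 107), (102, 106, 108), (104, 107, 111), (105, 108, 111), (106, 110, 113), (116, 119, 122), (139, 142, 146), (155, 160, 164), (159, 164, 168), (162, 167, 171), (165, 170, 175), (165, 170, 175)]
166 [(164, 170, 174), (162, 167, 172), (142, 148, 150), (100, 115, 114), (55, 93, 82), (33, 88, 73), (33, 89, 73), (31, 89, 73), (32, 89, 73), (33, 90, 74), (32, 89, 73), (32, 90, 73), (33, 90, 74), (32, 90, 74), (31, 89, 73), (32, 90, 73), (32, 90, 74), (32, 90, 73), (38, 91, 75), (63, 93, 85), (87, 98, 98), (98, 103, 105), (103, 106, 110), (103, 106, 109), (106, 109, 113), (107, 111, 114), (107, 110, 114), (113, 117, 120), (133, 137, 140), (153, 157, 161), (159, 163, 168), (162, 168, 171), (165, 170, 174), (165, 170, 175)]
486 [(157, 162, 166), (154, 158, 163),
[... 935 characters left out ...]
6), (142, 147, 151), (156, 161, 164), (153, 158, 162), (140, 144, 148), (149, 153, 158), (157, 161, 166)]
[(30, 88, 72), (30, 86, 70), (32, 88, 72), (29, 86, 71), (30, 87, 71), (30, 87, 71), (55, 93, 80), (95, 107, 107), (112, 116, 120), (128, 131, 135), (149, 153, 157), (157, 162, 165), (159, 163, 167), (158, 163, 167)]
[(244, 242, 244), (244, 242, 244), (244, 242, 244), (240, 237, 240), (222, 218, 223), (161, 161, 164), (91, 101, 99), (39, 69, 59), (21, 62, 50), (22, 64, 52)]
car edge top? [[452.941016   237.24974453 217.5       ]]
car edge top? [[554.06125803 241.38577668 217.5       ]]
fix edge [[479.91825506 272.58505293  12.        ]]
fix edge [[536.70736084 274.92701202  12.        ]]
```

```bash
python3 -m handwheel '[{"tx":9,"ty":0.5,"tz":0,"roll":0},{"tx":22,"ty":0.8,"tz":0,"roll":0},{"tx":32,"ty":1.2,"tz":0,"roll":0},{"tx":34,"ty":1.2,"tz":0,"roll":0},{"tx":23,"ty":0.8,"tz":0,"roll":0},{"tx":13,"ty":0.4,"tz":0,"roll":0},{"tx":6,"ty":0.2,"tz":0,"roll":0},{"tx":0,"ty":0,"tz":10,"roll":0},{"tx":0,"ty":0,"tz":25,"roll":0},{"tx":0,"ty":0,"tz":30,"roll":0},{"tx":0,"ty":0,"tz":30,"roll":0},{"tx":0,"ty":0,"tz":25,"roll":0}]'>/dev/null; python3 -m handwheel '[{"tx":0,"ty":0,"tz":20,"roll":0},{"tx":0,"ty":0,"tz":12,"roll":0},{"tx":0,"ty":0,"tz":6,"roll":0},{"tx":0,"ty":0,"tz":4,"roll":0},{"tx":0,"ty":0,"tz":0,"roll":0},{"tx":0,"ty":0,"tz":0,"roll":0},{"tx":0,"ty":0,"tz":0,"roll":0},{"tx":0,"ty":0,"tz":0,"roll":0},{"tx":0,"ty":0,"tz":0,"roll":0}]' ;  python3 -c "
from h import *
go([.507,.325,.0282],2.4)
im,d,C=look('wrist'); np.savez('w8.npz',im=im,d=d,K=C[0],k1=C[1],E=C[2])
a=cv2.resize(im[265:330,130:205],None,fx=5,fy=5,interpolation=2);b=cv2.resize(im[265:330,450:525],None,fx=5,fy=5,interpolation=2)
cv2.imwrite('pics/holes.png',np.hstack([a,b])[:,:,::-1])"
```

```text
t: 24.4
tool_pos: [0.5074, 0.3293, 0.0649]
tool_rot: [2.174, 2.267, 0.003]
contact_force: [0.5, -0.7, -2.2]
opening: 0.012
grip_force: 79.3
t 24.4 tcp [507.4 329.3  64.9] yaw_y 2.41 tilt [ 1.7e-03  8.0e-04 -1.0e+00] shift [-4.3 -0.6 36.7] roll 0.0001 shift after roll [-4.3 -0.6 36.7]
```

View pics/holes.png

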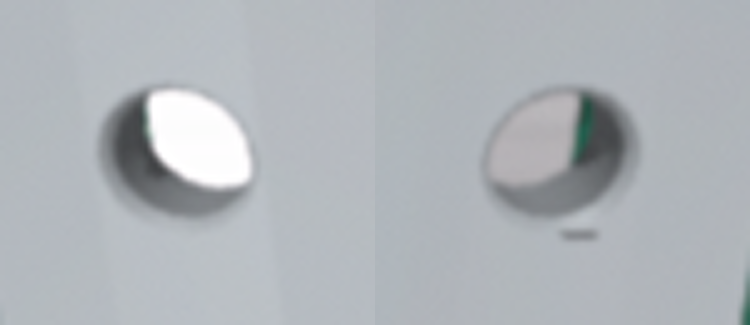

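Through the holes only the fixture base is visible (slanted sight), so I go down until the tips are just below the plate and look again.

```bash
python3 -m handwheel '[{"tx":0,"ty":0,"tz":5,"roll":0},{"tx":0,"ty":0,"tz":3,"roll":0},{"tx":0,"ty":0,"tz":0.7,"roll":0},{"tx":0,"ty":0,"tz":0,"roll":0},{"tx":0,"ty":0,"tz":0,"roll":0},{"tx":0,"ty":0,"tz":0,"roll":0},{"tx":0,"ty":0,"tz":0,"roll":0}]' ;  python3 -c "
from h import *
go([.507,.325,.0282],2.4)
im,d,C=look('wrist'); np.savez('w8.npz',im=im,d=d,K=C[0],k1=C[1],E=C[2])
a=cv2.resize(im[265:330,130:205],None,fx=5,fy=5,interpolation=2);b=cv2.resize(im[265:330,450:525],None,fx=5,fy=5,interpolation=2)
cv2.imwrite('pics/holes2.png',np.hstack([a,b])[:,:,::-1])"
```

```text
t: 25.03
tool_pos: [0.5069, 0.329, 0.0553]
tool_rot: [2.174, 2.267, 0.0]
contact_force: [-1.0, 1.0, -2.3]
opening: 0.0122
grip_force: 79.3
t 25.03 tcp [506.9 329.   55.3] yaw_y 2.4 tilt [ 3.e-04  2.e-04 -1.e+00] shift [-4.  -0.1 27.1] roll -0.0 shift after roll [-4.  -0.1 27.1]
```

View pics/holes2.png

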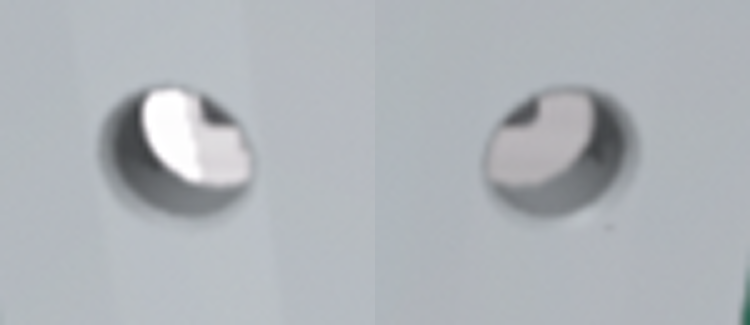

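Run:
```python
from h import *
z=np.load('w8.npz'); im,d,C=z['im'],z['d'],(z['K'],float(z['k1']),z['E'])
zt=.0553-.0082
for (c) in ((165.2,295.4),(486.2,295.4)):
    P=onplane(c,C,zt)[0]; print('hole',(P*1000).round(1))
    a=np.arange(0,2*np.pi,.3)
    t=P-[0,0,.0091]; print('expected tip',project(t,C).round(1)); 
    ring=t+np.c_[1.5*np.cos(a),1.5*np.sin(a),0*a]/1000; r=project(ring,C); print('ring u',r[:,0].min().round(1),r[:,0].max().round(1),'v',r[:,1].min().round(1),r[:,1].max().round(1), 'px/mm',(project(t+[0,.001,0],C)-project(t,C)).round(2))
g=im.sum(2)//3
print(g[280:296,160:182]); print(g[280:296,470:492])
```

```text
hole [433.1 325.7  47.1]
expected tip [[173.1 287.2]]
ring u 170.1 176.2 v 284.4 290.1 px/mm [[-0.17 -1.89]]
hole [581.6 332.   47.1]
expected tip [[478.3 287.2]]
ring u 475.2 481.3 v 284.4 290.1 px/mm [[ 0.34 -1.89]]
[[190 190 190 188 189 191 191 190 190 191 191 191 191 190 191 191 190 191
  191 191 188 188]
 [185 184 181 178 182 185 185 187 189 190 191 192 191 191 191 191 191 191
  191 190 189 187]
 [171 173 173 178 183 184 174 176 182 187 189 190 191 191 191 191 190 191
  192 191 189 187]
 [194 219 224 234 237 232 204 182 180 177 171 179 188 191 191 191 192 191
  191 191 188 188]
 [241 251 252 253 254 253 243 218 199 181 143 149 171 185 191 192 192 192
  192 191 189 187]
 [254 254 254 254 254 254 252 233 219 194 127 111 138 164 181 189 192 192
  191 191 189 188]
 [255 254 253 253 253 254 253 235 222 201 133  96 105 128 156 178 189 191
  192 191 189 188]
 [255 253 253 253 253 253 252 233 220 204 147  96  88  98 121 151 177 188
  192 192 190 188]
 [254 252 252 252 252 252 251 233 219 204 156 106  84  84  96 118 149 176
  189 191 190 189]
 [254 252 252 252 252 252 251 243 223 208 182
[... 1395 characters left out ...]
1 106 142 174 180 179 180 179
  179 180 181 179]
 [181 182 182 179 165 142 109  96  99 105 115 138 165 179 181 179 180 179
  179 180 180 179]
 [181 181 181 173 158 150 143 144 147 148 156 168 178 181 181 181 181 181
  180 181 181 179]
 [181 182 177 164 162 172 177 177 179 177 179 181 182 182 183 182 181 182
  182 182 181 180]
 [180 181 173 163 169 181 183 184 184 184 183 183 182 183 183 184 183 183
  182 183 184 179]
 [181 178 165 165 176 183 184 183 183 183 182 183 183 183 183 183 183 183
  183 183 181 169]
 [181 176 159 168 178 182 183 181 182 182 182 182 182 182 183 183 182 183
  183 183 175 146]
 [180 172 158 170 180 181 180 181 181 181 181 181 181 181 181 182 182 181
  183 178 160 121]]
```

The tip outlines (left edge u=170, right edge u≈482, bottom v≈289.4) match the expected 170.1, 481.3 and 290.1, so the plate is aligned to about 0.5 mm. Lowering in steps, watching the force.

```bash
python3 -m handwheel '[{"tx":0.3,"ty":0,"tz":3,"roll":0},{"tx":0,"ty":0,"tz":3,"roll":0},{"tx":0,"ty":0,"tz":2,"roll":0},{"tx":0,"ty":0,"tz":0,"roll":0},{"tx":0,"ty":0,"tz":0,"roll":0},{"tx":0,"ty":0,"tz":0,"roll":0}]'|head -4;  python3 -m handwheel '[{"tx":0,"ty":0,"tz":3,"roll":0},{"tx":0,"ty":0,"tz":3,"roll":0},{"tx":0,"ty":0,"tz":2,"roll":0},{"tx":0,"ty":0,"tz":0,"roll":0},{"tx":0,"ty":0,"tz":0,"roll":0},{"tx":0,"ty":0,"tz":0,"roll":0}]'|head -4
```

```text
t: 25.58
tool_pos: [0.5067, 0.3292, 0.047]
tool_rot: [-2.174, -2.268, 0.0]
contact_force: [-0.5, 0.3, -2.0]
t: 26.08
tool_pos: [0.5068, 0.3292, 0.0391]
tool_rot: [-2.174, -2.267, -0.0]
contact_force: [-1.1, -0.9, -2.4]
```

No contact, so the dowels are going in freely.

```bash
python3 -m handwheel '[{"tx":0,"ty":0,"tz":3,"roll":0},{"tx":0,"ty":0,"tz":3,"roll":0},{"tx":0,"ty":0,"tz":2,"roll":0},{"tx":0,"ty":0,"tz":1,"roll":0},{"tx":0,"ty":0,"tz":0,"roll":0},{"tx":0,"ty":0,"tz":0,"roll":0},{"tx":0,"ty":0,"tz":0,"roll":0}]'|head -4;  python3 -m handwheel '[{"tx":0,"ty":0,"tz":1,"roll":0},{"tx":0,"ty":0,"tz":1,"roll":0},{"tx":0,"ty":0,"tz":0,"roll":0},{"tx":0,"ty":0,"tz":0,"roll":0},{"tx":0,"ty":0,"tz":0,"roll":0},{"tx":0,"ty":0,"tz":0,"roll":0}]'|head -4;python3 -m handwheel '[{"tx":0,"ty":0,"tz":1,"roll":0},{"tx":0,"ty":0,"tz":0,"roll":0},{"tx":0,"ty":0,"tz":0,"roll":0},{"tx":0,"ty":0,"tz":0,"roll":0},{"tx":0,"ty":0,"tz":0,"roll":0}]'|head -4
```

```text
t: 26.67
tool_pos: [0.5069, 0.3292, 0.0302]
tool_rot: [2.174, 2.267, 0.0]
contact_force: [0.3, -0.5, -1.9]
t: 27.17
tool_pos: [0.5068, 0.3293, 0.0282]
tool_rot: [2.174, 2.267, 0.0]
contact_force: [0.0, -0.4, -2.3]
t: 27.58
tool_pos: [0.5068, 0.3292, 0.0281]
tool_rot: [-2.174, -2.268, 0.0]
contact_force: [-2.6, -1.8, 5.8]
```

```bash
python3 -m handwheel '[{"tx":0,"ty":0,"tz":0,"roll":0},{"tx":0,"ty":0,"tz":0,"roll":0},{"tx":0,"ty":0,"tz":0,"roll":0},{"tx":0,"ty":0,"tz":0,"roll":0},{"tx":0,"ty":0,"tz":0,"roll":0},{"tx":0,"ty":0,"tz":0,"roll":0},{"tx":0,"ty":0,"tz":0,"roll":0}]' 60;  python3 -m handwheel '[{"tx":0,"ty":0,"tz":-5,"roll":0},{"tx":0,"ty":0,"tz":-12,"roll":0},{"tx":0,"ty":0,"tz":-25,"roll":0},{"tx":0,"ty":0,"tz":-35,"roll":0},{"tx":0,"ty":0,"tz":-38,"roll":0},{"tx":0,"ty":0,"tz":-38,"roll":0},{"tx":0,"ty":0,"tz":-30,"roll":0},{"tx":0,"ty":0,"tz":-15,"roll":0},{"tx":0,"ty":0,"tz":0,"roll":0},{"tx":0,"ty":0,"tz":0,"roll":0},{"tx":0,"ty":0,"tz":0,"roll":0}]' 85 >/dev/null; python3 -c "
from h import *
go([.5127,-.3172,.20],-101.9)
print(ctrl.get_obs()['q'])
im,d,C=look('wrist','w9.png'); P=cloud(d,C)
o=np.array([.507,.3285]);a=np.radians(2.4);
L=(P[...,:2]-o)@np.array([[np.cos(a),-np.sin(a)],[np.sin(a),np.cos(a)]])
for s in(-1,1):
  for t in (-1,1):
    m=(np.abs(L[...,0]-s*85)<0) if 0 else (np.abs(L[...,0]-s*.05)<.01)&(np.abs(L[...,1]-t*.035)<.008)&(d>0); print(s,t,m.sum(),np.median(P[m][:,2]).round(4))
"
```

```text
t: 28.17
tool_pos: [0.5068, 0.3292, 0.0271]
tool_rot: [2.174, 2.267, 0.0]
contact_force: [-0.4, 0.8, -0.1]
opening: 0.0599
grip_force: 0.0
t 29.08 tcp [506.  328.9 223.9] yaw_y 2.4 tilt [-1.8e-03 -8.0e-04 -1.0e+00] shift [-645.8  -20.3   24.4] roll -1.3213 shift after roll [-139.8 -630.8   24.4]
[4.53025408e-01 8.12811508e-03 1.67085920e+00 6.41596549e-06
 1.46455944e+00 4.11175622e-01]
-1 -1 301 0.0193
-1 1 354 0.0193
1 -1 290 0.0191
1 1 353 0.0191
```

View pics/w9.png

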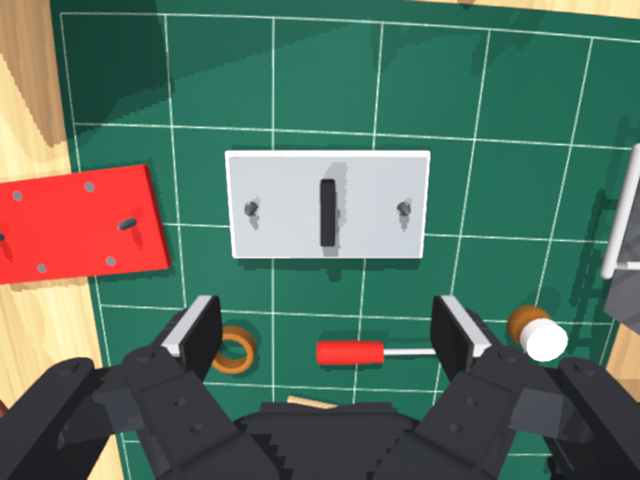

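The carrier is seated: both dowels stand through the holes (251,209) and (404,209), and the plate top reads 19.1–19.3 mm at all four corners (20 nominal, and this camera reads about 1 mm low), so it lies flat. Now I fetch the row pack.

```bash
python3 -m handwheel '[{"tx":-12,"ty":-1,"tz":0,"roll":0},{"tx":-25,"ty":-1,"tz":0,"roll":0},{"tx":-35,"ty":-1,"tz":0,"roll":0},{"tx":-38,"ty":-1,"tz":0,"roll":0},{"tx":-38,"ty":-1,"tz":0,"roll":0},{"tx":-38,"ty":-1,"tz":0,"roll":0},{"tx":-38,"ty":-1,"tz":0,"roll":0},{"tx":-38,"ty":-1,"tz":0,"roll":0},{"tx":-38,"ty":-1,"tz":0,"roll":0},{"tx":-38,"ty":-1,"tz":0,"roll":0}]' >/dev/null; python3 -m handwheel '[{"tx":-38,"ty":-1,"tz":0,"roll":0},{"tx":-38,"ty":-1,"tz":0,"roll":0},{"tx":-38,"ty":-1,"tz":0,"roll":0},{"tx":-38,"ty":-1,"tz":0,"roll":0},{"tx":-38,"ty":-1,"tz":0,"roll":0},{"tx":-38,"ty":-1,"tz":0,"roll":0},{"tx":-30,"ty":-1,"tz":0,"roll":0},{"tx":-25,"ty":-1,"tz":0,"roll":0},{"tx":-15,"ty":-1,"tz":0,"roll":0},{"tx":-10,"ty":-1,"tz":0,"roll":0}]' >/dev/null; python3 -m handwheel '[{"tx":0,"ty":0,"tz":0,"roll":0.1138},{"tx":0,"ty":0,"tz":0,"roll":0.1138},{"tx":0,"ty":0,"tz":0,"roll":0.1138},{"tx":0,"ty":0,"tz":0,"roll":0.1138},{"tx":0,"ty":0,"tz":0,"roll":0.1138},{"tx":0,"ty":0,"tz":0,"roll":0.1138},{"tx":0,"ty":0,"tz":0,"roll":0.1138},{"tx":0,"ty":0,"tz":0,"roll":0.1138}]' >/dev/null;python3 -m handwheel '[{"tx":0,"ty":0,"tz":0,"roll":0.1138},{"tx":0,"ty":0,"tz":0,"roll":0.1138},{"tx":0,"ty":0,"tz":0,"roll":0.1138},{"tx":0,"ty":0,"tz":0,"roll":0.1138},{"tx":0,"ty":0,"tz":0,"roll":0.1138},{"tx":0,"ty":0,"tz":0,"roll":0.1138},{"tx":0,"ty":0,"tz":0,"roll":0.1138},{"tx":0,"ty":0,"tz":0,"roll":0.1138},{"tx":0,"ty":0,"tz":0,"roll":0},{"tx":0,"ty":0,"tz":0,"roll":0},{"tx":0,"ty":0,"tz":0,"roll":0},{"tx":0,"ty":0,"tz":0,"roll":0}]'; python3 -c "
from h import *
go([.5127,-.3172,.0318],-101.9)"
```

```text
t: 32.47
tool_pos: [0.5137, -0.3167, 0.2249]
tool_rot: [-3.125, 0.323, 0.0]
contact_force: [-1.0, 0.3, 0.3]
opening: 0.0852
grip_force: 0.0
t 32.47 tcp [ 513.7 -316.7  224.9] yaw_y -101.81 tilt [-3.e-04  3.e-04 -1.e+00] shift [ -0.9   0.7 193.1] roll 0.0016 shift after roll [ -0.9   0.7 193.1]
```

```bash
python3 -m handwheel '[{"tx":-0.9,"ty":0.7,"tz":15,"roll":0.0016},{"tx":0,"ty":0,"tz":30,"roll":0},{"tx":0,"ty":0,"tz":35,"roll":0},{"tx":0,"ty":0,"tz":35,"roll":0},{"tx":0,"ty":0,"tz":30,"roll":0},{"tx":0,"ty":0,"tz":25,"roll":0},{"tx":0,"ty":0,"tz":15,"roll":0},{"tx":0,"ty":0,"tz":7,"roll":0},{"tx":0,"ty":0,"tz":0,"roll":0},{"tx":0,"ty":0,"tz":0,"roll":0},{"tx":0,"ty":0,"tz":0,"roll":0},{"tx":0,"ty":0,"tz":0,"roll":0}]' >/dev/null; python3 -m handwheel '[{"tx":0,"ty":0,"tz":0,"roll":0},{"tx":0,"ty":0,"tz":0,"roll":0},{"tx":0,"ty":0,"tz":0,"roll":0},{"tx":0,"ty":0,"tz":0,"roll":0}]'; python3 -c "
from h import *
go([.5127,-.3172,.0318],-101.9)"
```

```text
t: 33.8
tool_pos: [0.5129, -0.3176, 0.0334]
tool_rot: [3.124, -0.329, 0.001]
contact_force: [0.6, -0.5, 0.1]
opening: 0.0851
grip_force: 0.0
t 33.8 tcp [ 512.9 -317.6   33.4] yaw_y -102.01 tilt [ 4.e-04 -3.e-04 -1.e+00] shift [-0.3 -0.4  1.6] roll -0.002 shift after roll [-0.3 -0.4  1.6]
```

```bash
python3 -m handwheel '[{"tx":-0.3,"ty":-0.3,"tz":1.5,"roll":-0.002},{"tx":0,"ty":0,"tz":0,"roll":0},{"tx":0,"ty":0,"tz":0,"roll":0},{"tx":0,"ty":0,"tz":0,"roll":0},{"tx":0,"ty":0,"tz":0,"roll":0}]' >/dev/null; python3 -m handwheel '[{"tx":0,"ty":0,"tz":0,"roll":0},{"tx":0,"ty":0,"tz":0,"roll":0},{"tx":0,"ty":0,"tz":0,"roll":0},{"tx":0,"ty":0,"tz":0,"roll":0},{"tx":0,"ty":0,"tz":0,"roll":0},{"tx":0,"ty":0,"tz":0,"roll":0},{"tx":0,"ty":0,"tz":0,"roll":0}]' 45 40;python3 -c "
from h import *
go([.6024,-.0222,.152],-101.9)"
```

```text
t: 34.8
tool_pos: [0.5127, -0.3174, 0.0318]
tool_rot: [3.124, -0.326, 0.001]
contact_force: [-0.1, -0.3, 0.9]
opening: 0.0647
grip_force: 45.3
t 34.8 tcp [ 512.7 -317.4   31.8] yaw_y -101.9 tilt [ 4.e-04 -3.e-04 -1.e+00] shift [  26.9 -307.3 -120.3] roll -0.0 shift after roll [  27.  -307.3 -120.3]
```

```bash
python3 -m handwheel '[{"tx":0,"ty":0,"tz":-10,"roll":0},{"tx":0,"ty":0,"tz":-20,"roll":0},{"tx":0,"ty":0,"tz":-30,"roll":0},{"tx":0,"ty":0,"tz":-30,"roll":0},{"tx":0,"ty":0,"tz":-20,"roll":0},{"tx":0,"ty":0,"tz":-10,"roll":0}]' >/dev/null && python3 -m handwheel '[{"tx":1,"ty":-10,"tz":0,"roll":0},{"tx":2,"ty":-22,"tz":0,"roll":0},{"tx":3,"ty":-32,"tz":0,"roll":0},{"tx":3,"ty":-36,"tz":0,"roll":0},{"tx":3,"ty":-36,"tz":0,"roll":0},{"tx":3,"ty":-36,"tz":0,"roll":0},{"tx":3,"ty":-36,"tz":0,"roll":0},{"tx":3,"ty":-36,"tz":0,"roll":0},{"tx":3,"ty":-31,"tz":0,"roll":0},{"tx":2,"ty":-22,"tz":0,"roll":0},{"tx":1,"ty":-10.3,"tz":0,"roll":0},{"tx":0,"ty":0,"tz":0,"roll":0}]' >/dev/null &&  python3 -m handwheel '[{"tx":0,"ty":0,"tz":15,"roll":0},{"tx":0,"ty":0,"tz":25,"roll":0},{"tx":0,"ty":0,"tz":25,"roll":0},{"tx":0,"ty":0,"tz":18,"roll":0},{"tx":0,"ty":0,"tz":12,"roll":0},{"tx":0,"ty":0,"tz":5,"roll":0},{"tx":0,"ty":0,"tz":0,"roll":0},{"tx":0,"ty":0,"tz":0,"roll":0},{"tx":0,"ty":0,"tz":0,"roll":0},{"tx":0,"ty":0,"tz":0,"roll":0},{"tx":0,"ty":0,"tz":0,"roll":0}]'; python3 -c "
from h import *
go([.6024,-.0222,.0377],-101.9)"
```

```text
t: 37.22
tool_pos: [0.6033, -0.0222, 0.053]
tool_rot: [3.124, -0.326, 0.004]
contact_force: [-0.3, -0.3, -0.4]
opening: 0.0648
grip_force: 45.1
t 37.22 tcp [603.3 -22.2  53. ] yaw_y -101.9 tilt [ 2.4e-03 -4.0e-04 -1.0e+00] shift [-0.9  0.1 15.3] roll 0.0 shift after roll [-0.9  0.1 15.3]
```

```bash
python3 -m handwheel '[{"tx":0,"ty":0,"tz":4,"roll":0},{"tx":0,"ty":0,"tz":4,"roll":0},{"tx":0,"ty":0,"tz":2,"roll":0},{"tx":0,"ty":0,"tz":1,"roll":0},{"tx":0,"ty":0,"tz":0,"roll":0},{"tx":0,"ty":0,"tz":0,"roll":0},{"tx":0,"ty":0,"tz":0,"roll":0},{"tx":0,"ty":0,"tz":0,"roll":0},{"tx":0,"ty":0,"tz":0,"roll":0},{"tx":0,"ty":0,"tz":0,"roll":0}]'; python3 -c "
from h import *
go([.6024,-.0222,.0377],-101.9)"
```

```text
t: 38.05
tool_pos: [0.6025, -0.0221, 0.0408]
tool_rot: [3.125, -0.326, 0.0]
contact_force: [-0.1, -0.0, -0.5]
opening: 0.0646
grip_force: 45.1
t 38.05 tcp [602.5 -22.1  40.8] yaw_y -101.9 tilt [ 3.e-04 -1.e-04 -1.e+00] shift [-0.   0.1  3.1] roll -0.0 shift after roll [-0.   0.1  3.1]
```

```bash
python3 -m handwheel '[{"tx":0,"ty":0,"tz":1,"roll":0},{"tx":0,"ty":0,"tz":1,"roll":0},{"tx":0,"ty":0,"tz":0.7,"roll":0},{"tx":0,"ty":0,"tz":0,"roll":0},{"tx":0,"ty":0,"tz":0,"roll":0},{"tx":0,"ty":0,"tz":0,"roll":0}]'|head -4;python3 -m handwheel '[{"tx":0,"ty":0,"tz":0.7,"roll":0},{"tx":0,"ty":0,"tz":0,"roll":0},{"tx":0,"ty":0,"tz":0,"roll":0},{"tx":0,"ty":0,"tz":0,"roll":0}]'|head -4;python3 -m handwheel '[{"tx":0,"ty":0,"tz":0.7,"roll":0},{"tx":0,"ty":0,"tz":0,"roll":0},{"tx":0,"ty":0,"tz":0,"roll":0},{"tx":0,"ty":0,"tz":0,"roll":0}]'|head -4
```

```text
t: 38.55
tool_pos: [0.6023, -0.0221, 0.0378]
tool_rot: [-3.125, 0.326, 0.0]
contact_force: [0.2, -0.7, -1.4]
t: 38.88
tool_pos: [0.6025, -0.0221, 0.0378]
tool_rot: [3.125, -0.326, 0.0]
contact_force: [-3.3, 0.1, 4.5]
t: 39.22
tool_pos: [0.6025, -0.0221, 0.0378]
tool_rot: [3.125, -0.326, -0.0]
contact_force: [-5.0, 0.4, 7.0]
```

Touched down at 37.8 mm as predicted. Release and go for the square pack.

```bash
python3 -m handwheel '[{"tx":0,"ty":0,"tz":-0.7,"roll":0},{"tx":0,"ty":0,"tz":0,"roll":0},{"tx":0,"ty":0,"tz":0,"roll":0},{"tx":0,"ty":0,"tz":0,"roll":0},{"tx":0,"ty":0,"tz":0,"roll":0},{"tx":0,"ty":0,"tz":0,"roll":0}]' 85 && python3 -m handwheel '[{"tx":0,"ty":0,"tz":-6,"roll":0},{"tx":0,"ty":0,"tz":-16,"roll":0},{"tx":0,"ty":0,"tz":-30,"roll":0},{"tx":0,"ty":0,"tz":-35,"roll":0},{"tx":0,"ty":0,"tz":-30,"roll":0},{"tx":0,"ty":0,"tz":-10,"roll":0},{"tx":0,"ty":0,"tz":0,"roll":0},{"tx":0,"ty":0,"tz":0,"roll":0},{"tx":0,"ty":0,"tz":0,"roll":0}]' ;python3 -c "
from h import *
go([.4157,-.2943,.0301],-100.75)"
```

```text
t: 39.72
tool_pos: [0.6023, -0.0221, 0.037]
tool_rot: [-3.125, 0.326, 0.0]
contact_force: [0.3, 0.1, -0.2]
opening: 0.0848
grip_force: 0.0
t: 40.47
tool_pos: [0.601, -0.0219, 0.1618]
tool_rot: [-3.124, 0.326, 0.006]
contact_force: [-1.5, -0.3, -1.2]
opening: 0.0851
grip_force: 0.0
t 40.47 tcp [601.  -21.9 161.8] yaw_y -101.9 tilt [-3.7e-03  6.0e-04 -1.0e+00] shift [-124.7  304.7  132.2] roll -0.0201 shift after roll [-130.8  302.2  132.2]
```

```bash
python3 -m handwheel '[{"tx":-5,"ty":12,"tz":0,"roll":0},{"tx":-11,"ty":26,"tz":0,"roll":0},{"tx":-14,"ty":33,"tz":0,"roll":0},{"tx":-15,"ty":36,"tz":0,"roll":0},{"tx":-15,"ty":36,"tz":0,"roll":0},{"tx":-15,"ty":36,"tz":0,"roll":0},{"tx":-15,"ty":36,"tz":0,"roll":0},{"tx":-14,"ty":34,"tz":0,"roll":0},{"tx":-11,"ty":28,"tz":0,"roll":0},{"tx":-8,"ty":18,"tz":0,"roll":0},{"tx":-3.5,"ty":9.5,"tz":0,"roll":-0.02},{"tx":0,"ty":0,"tz":0,"roll":0}]' >/dev/null &&  python3 -m handwheel '[{"tx":0,"ty":0,"tz":5,"roll":0},{"tx":0,"ty":0,"tz":10,"roll":0},{"tx":0,"ty":0,"tz":10,"roll":0},{"tx":0,"ty":0,"tz":0,"roll":0},{"tx":0,"ty":0,"tz":0,"roll":0},{"tx":0,"ty":0,"tz":0,"roll":0},{"tx":0,"ty":0,"tz":0,"roll":0}]';python3 -c "
from h import *
go([.4157,-.2943,.0301],-100.75)"
```

```text
t: 42.05
tool_pos: [0.4162, -0.2938, 0.1395]
tool_rot: [3.127, -0.293, 0.001]
contact_force: [0.0, -0.8, -0.9]
opening: 0.0851
grip_force: 0.0
t 42.05 tcp [ 416.2 -293.8  139.5] yaw_y -100.72 tilt [ 4.e-04 -4.e-04 -1.e+00] shift [ -0.5   0.5 109.4] roll 0.0006 shift after roll [ -0.5   0.5 109.4]
```

```bash
python3 -m handwheel '[{"tx":-0.4,"ty":0.4,"tz":12,"roll":0},{"tx":0,"ty":0,"tz":25,"roll":0},{"tx":0,"ty":0,"tz":25,"roll":0},{"tx":0,"ty":0,"tz":22,"roll":0},{"tx":0,"ty":0,"tz":15,"roll":0},{"tx":0,"ty":0,"tz":9.5,"roll":0},{"tx":0,"ty":0,"tz":0,"roll":0},{"tx":0,"ty":0,"tz":0,"roll":0},{"tx":0,"ty":0,"tz":0,"roll":0},{"tx":0,"ty":0,"tz":0,"roll":0},{"tx":0,"ty":0,"tz":0,"roll":0},{"tx":0,"ty":0,"tz":0,"roll":0}]' >/dev/null; python3 -m handwheel '[{"tx":0,"ty":0,"tz":0,"roll":0},{"tx":0,"ty":0,"tz":0,"roll":0},{"tx":0,"ty":0,"tz":0,"roll":0}]'; python3 -c "
from h import *
go([.4157,-.2943,.0301],-100.75)"
```

```text
t: 43.3
tool_pos: [0.4154, -0.2943, 0.0309]
tool_rot: [3.128, -0.294, 0.0]
contact_force: [-1.0, 0.1, -0.1]
opening: 0.0847
grip_force: 0.0
t 43.3 tcp [ 415.4 -294.3   30.9] yaw_y -100.75 tilt [ 2.e-04 -2.e-04 -1.e+00] shift [ 0.3 -0.1  0.8] roll -0.0 shift after roll [ 0.3 -0.1  0.8]
```

```bash
python3 -m handwheel '[{"tx":0.3,"ty":0,"tz":0.8,"roll":0},{"tx":0,"ty":0,"tz":0,"roll":0},{"tx":0,"ty":0,"tz":0,"roll":0}]' >/dev/null; python3 -m handwheel '[{"tx":0,"ty":0,"tz":0,"roll":0},{"tx":0,"ty":0,"tz":0,"roll":0},{"tx":0,"ty":0,"tz":0,"roll":0},{"tx":0,"ty":0,"tz":0,"roll":0},{"tx":0,"ty":0,"tz":0,"roll":0},{"tx":0,"ty":0,"tz":0,"roll":0},{"tx":0,"ty":0,"tz":0,"roll":0},{"tx":0,"ty":0,"tz":0,"roll":0}]' 30 40;python3 -c "
from h import *
go([.5322,-.0049,.15],-100.75)"
```

```text
t: 44.22
tool_pos: [0.4157, -0.2945, 0.03]
tool_rot: [3.128, -0.294, 0.001]
contact_force: [-0.2, -1.1, 0.4]
opening: 0.044
grip_force: 42.1
t 44.22 tcp [ 415.7 -294.5   30. ] yaw_y -100.76 tilt [ 3.e-04 -3.e-04 -1.e+00] shift [  60.4 -306.2 -120. ] roll -0.0001 shift after roll [  60.5 -306.2 -120. ]
```

```bash
python3 -m handwheel '[{"tx":0,"ty":0,"tz":-10,"roll":0},{"tx":0,"ty":0,"tz":-20,"roll":0},{"tx":0,"ty":0,"tz":-30,"roll":0},{"tx":0,"ty":0,"tz":-30,"roll":0},{"tx":0,"ty":0,"tz":-20,"roll":0},{"tx":0,"ty":0,"tz":-10,"roll":0}]' >/dev/null && python3 -m handwheel '[{"tx":2,"ty":-10,"tz":0,"roll":0},{"tx":4,"ty":-22,"tz":0,"roll":0},{"tx":6,"ty":-32,"tz":0,"roll":0},{"tx":7,"ty":-36,"tz":0,"roll":0},{"tx":7.5,"ty":-36,"tz":0,"roll":0},{"tx":8,"ty":-36,"tz":0,"roll":0},{"tx":7,"ty":-36,"tz":0,"roll":0},{"tx":7,"ty":-35,"tz":0,"roll":0},{"tx":6,"ty":-31,"tz":0,"roll":0},{"tx":4,"ty":-22,"tz":0,"roll":0},{"tx":2,"ty":-10.2,"tz":0,"roll":0},{"tx":0,"ty":0,"tz":0,"roll":0}]' >/dev/null &&  python3 -m handwheel '[{"tx":0,"ty":0,"tz":15,"roll":0},{"tx":0,"ty":0,"tz":25,"roll":0},{"tx":0,"ty":0,"tz":25,"roll":0},{"tx":0,"ty":0,"tz":18,"roll":0},{"tx":0,"ty":0,"tz":12,"roll":0},{"tx":0,"ty":0,"tz":5,"roll":0},{"tx":0,"ty":0,"tz":0,"roll":0},{"tx":0,"ty":0,"tz":0,"roll":0},{"tx":0,"ty":0,"tz":0,"roll":0},{"tx":0,"ty":0,"tz":0,"roll":0},{"tx":0,"ty":0,"tz":0,"roll":0}]' >/dev/null;python3 -m handwheel '[{"tx":0,"ty":0,"tz":0,"roll":0},{"tx":0,"ty":0,"tz":0,"roll":0},{"tx":0,"ty":0,"tz":0,"roll":0},{"tx":0,"ty":0,"tz":0,"roll":0},{"tx":0,"ty":0,"tz":0,"roll":0}]'; python3 -c "
from h import *
go([.5322,-.0049,.0361],-100.75)"
```

```text
t: 47.05
tool_pos: [0.5321, -0.0048, 0.0499]
tool_rot: [3.128, -0.294, -0.0]
contact_force: [0.1, 0.0, -2.5]
opening: 0.0433
grip_force: 41.9
t 47.05 tcp [532.1  -4.8  49.9] yaw_y -100.75 tilt [-1.e-04 -0.e+00 -1.e+00] shift [ 0.1  0.1 13.8] roll -0.0 shift after roll [ 0.1  0.1 13.8]
```

```bash
python3 -m handwheel '[{"tx":0,"ty":0,"tz":4,"roll":0},{"tx":0,"ty":0,"tz":4,"roll":0},{"tx":0,"ty":0,"tz":3,"roll":0},{"tx":0,"ty":0,"tz":1.5,"roll":0},{"tx":0,"ty":0,"tz":0.8,"roll":0},{"tx":0,"ty":0,"tz":0,"roll":0},{"tx":0,"ty":0,"tz":0,"roll":0},{"tx":0,"ty":0,"tz":0,"roll":0},{"tx":0,"ty":0,"tz":0,"roll":0}]'|head -4;python3 -m handwheel '[{"tx":0,"ty":0,"tz":0.7,"roll":0},{"tx":0,"ty":0,"tz":0,"roll":0},{"tx":0,"ty":0,"tz":0,"roll":0},{"tx":0,"ty":0,"tz":0,"roll":0}]'|head -4;python3 -m handwheel '[{"tx":0,"ty":0,"tz":0.7,"roll":0},{"tx":0,"ty":0,"tz":0,"roll":0},{"tx":0,"ty":0,"tz":0,"roll":0},{"tx":0,"ty":0,"tz":0,"roll":0}]'|head -4
```

```text
t: 47.8
tool_pos: [0.5323, -0.0048, 0.0367]
tool_rot: [3.128, -0.294, 0.001]
contact_force: [-0.5, -0.1, -2.8]
t: 48.13
tool_pos: [0.5323, -0.0048, 0.036]
tool_rot: [3.128, -0.294, 0.001]
contact_force: [0.3, -0.4, -2.0]
t: 48.47
tool_pos: [0.5324, -0.0048, 0.036]
tool_rot: [3.128, -0.294, -0.0]
contact_force: [-2.5, 0.3, 5.2]
```

Contact at 36.0 mm as predicted. Release, retreat, and check the placement.

```bash
python3 -m handwheel '[{"tx":0,"ty":0,"tz":0,"roll":0},{"tx":0,"ty":0,"tz":0,"roll":0},{"tx":0,"ty":0,"tz":0,"roll":0},{"tx":0,"ty":0,"tz":0,"roll":0},{"tx":0,"ty":0,"tz":0,"roll":0},{"tx":0,"ty":0,"tz":0,"roll":0}]' 85 && python3 -m handwheel '[{"tx":0,"ty":0,"tz":-6,"roll":0},{"tx":0,"ty":0,"tz":-16,"roll":0},{"tx":0,"ty":0,"tz":-30,"roll":0},{"tx":0,"ty":0,"tz":-35,"roll":0},{"tx":0,"ty":0,"tz":-38,"roll":0},{"tx":0,"ty":0,"tz":-38,"roll":0},{"tx":3.4,"ty":0,"tz":-38,"roll":0.02},{"tx":8,"ty":0,"tz":-38,"roll":0},{"tx":8,"ty":0,"tz":-38,"roll":0},{"tx":8,"ty":0,"tz":-30,"roll":0},{"tx":8,"ty":4,"tz":-14,"roll":0},{"tx":0,"ty":0,"tz":0,"roll":0}]' >/dev/null; python3 -m handwheel '[{"tx":0,"ty":0,"tz":0,"roll":0},{"tx":0,"ty":0,"tz":0,"roll":0},{"tx":0,"ty":0,"tz":0,"roll":0},{"tx":0,"ty":0,"tz":0,"roll":0}]';python3 - <<'E'
from h import *
im,d,C=look('wrist'); P=cloud(d,C); hsv=cv2.cvtColor(im,cv2.COLOR_RGB2HSV)
for n,x,y in(('row',.6005,-.0228),('sq',.5316,-.0046)):
    m=(P[...,2]>.07)&(P[...,2]<.1)&(np.hypot(P[...,0]-x,P[...,1]-y)<.038)
    w=((hsv[...,1]<40)&(hsv[...,2]>190)&m).astype(np.uint8); k,l,st,ce=cv2.connectedComponentsWithStats(w); s=st[:,4]>25; s[0]=False
    p=onplane(ce[s],C,.082)[:,:2]*1000; r=cv2.minAreaRect(p.astype(np.float32)); print(n,s.sum(),p.mean(0).round(1),np.round(r[1],1),round(r[2],1),'z',np.median(P[m][:,2]).round(4))
E
```

```text
t: 48.97
tool_pos: [0.5322, -0.0048, 0.0351]
tool_rot: [-3.128, 0.294, 0.0]
contact_force: [0.6, 0.6, 0.6]
opening: 0.0849
grip_force: 0.0
t: 50.3
tool_pos: [0.5651, -0.0156, 0.3539]
tool_rot: [-3.124, 0.325, 0.006]
contact_force: [0.0, 0.2, 0.6]
opening: 0.0849
grip_force: 0.0
row 3 [601.6 -21. ] [42.   0.1] 78.1 z 0.0803
sq 4 [532.3  -4. ] [21.1 21.1] 79.1 z 0.0805
```

```bash
python3 -c "
from station import ctrl
print(ctrl.finish_job())"
```

```text
the job is handed in; nothing more can be done
None
```

The job is handed in at about 50 s: the carrier lies flat on both dowels, and both packs stand upright on the plywood board within about 2 mm of where they started, by camera measurement.

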